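# Set up raking light and lay the finds out for photographing

## Robot

A 7-joint arm with a two-finger parallel gripper is mounted at the origin on the work surface. World frame = base frame: x ahead of the robot, y to its left, z up, the work surface at z = 0. Lengths are in m, angles in rad, forces in N, time in s.
With the tool pointing down it reaches from about 0.4 to 0.925 m from the base axis. Payload 4.1 kg.
Tool frame: the origin (TCP) lies midway between the tips of the shut fingers; the grasp point (between the pads) lies arm.pinch_z behind it (arm.pinch_z is the distance from the TCP to the grasp point, in m); z points along the fingers, y is the direction in which the jaws open and shut (so a half turn about z gives the same grasp; the last joint's range is limited). The gripper opens to 85 mm and grips with 20 to 120 N. Pads are 22 mm wide; open, the fingers measure 114 mm over their backs; the gripper's body (76 mm by 85 mm) begins 54 mm behind the grasp point. The pads swing forward as they close: fully open they stand 13 mm farther back than shut.
Start: joints at [1.18, 0.398, 0.045, 1.537, -0.019, 1.207, -0.051], TCP at [0.187, -0.623, 0.207] pointing down, gripper open.
Joint ranges: [-2.82, 2.82], [-0.49, 2.23], [-1.37, 1.46], [0, 2.46], [-1.36, 4.5], [0.23, 2], [-2.94, 2.94]. Speed limits (rad/s): [2.57, 2.57, 3.14, 3.14, 3.14, 3.14, 3.14].

## Interface

Orientations are given as [roll, pitch, yaw] about the fixed x, y, z axes, in that order (R = Rz(yaw) Ry(pitch) Rx(roll)).
In Python, from cell import arm gives the robot as it stands.
- The arm moves only by the shell command python3 -m inch 'ROWS' [OPENING] [FORCE]. ROWS is a JSON object of lists of equal length, an entry for each row: "translation": the shift along the tool's x, y, z in mm, a list of three; "yaw": the turn about the tool's z in rad. In form: {"translation": [[x, y, z], ...], "yaw": [yaw, ...]}. A call has 1 to 8 rows; each row is the pose to reach, as a shift and turn from the pose commanded when the call began, along the tool's axes at that moment; what a row does not reach only later rows make up. A row lasts 1/8 s, in which the tool goes at most 62.5 mm and 10.7 degrees, less where a joint would pass 70% of its speed; a pose out of reach is approached as far as the arm can. A call with a gripper value outside its range is refused whole. OPENING is the opening, from 0 (shut) to 1 (fully open), set as the call begins (- or left out, the last holds). The fingers move at their own pace and stop on an object; FORCE is the grip in N (left out, the last holds). Time passes only in rows, so rows that repeat a pose let the fingers close. It gives the time, the measured TCP pose, the force and the opening at its end, in the units of the state.
- arm.get_obs(): the state, without advancing time (a new reading comes with each control period).
- arm.get_image(name): name is "side" or "top"; returns a dict with "color" (400x640x3 uint8, red, green, blue), "depth" (400x640 float32, m along the optical axis (not along the pixel's ray), 0 where there is no reading), "fx", "fy", "cx", "cy" (pixels), "k1" (the pictures are not rectified: a ray, as slopes to the right and down, at radius r is drawn at 1 + k1 r^2 times it, then the intrinsics apply), "rvec" (rotation vector, rad) and "tvec" (3), from world to camera coordinates, as OpenCV has them. Camera axes: x right, y down, z forward; pixel columns grow to the right and rows downward; lengths in m; the calibration is good to about 2 mm. A picture is of the moment at which its call begins.
- arm.sign_off(): hands the job in, once; it reports no verdict.
The state is a dict: "clock": time; "q": joint angles; "qvel": joint speeds; "joint_efforts": joint torques, N m; "ee_pos": TCP position; "ee_rot": TCP orientation; "wrist_force": force on the tool from outside, world axes, zero at the start; "wrist_torque": the same for the moment, N m; "opening": finger opening in m.
Only numpy, scipy, OpenCV 4.12 (cv2) and the standard library are available. Lean on these libraries where they do the work, as an engineer would, in place of code of your own. Each camera call takes 0.05 s, during which the arm holds its last target.

## Task

Get the finds ready for a raking-light photograph: slacken the red clamp knob on the lamp's base, swing the lamp round until the black line on its turntable meets the red mark on the base, and tighten the knob fully again. Raise the stiff lid of the grey photo case until it lines up with the yellow stripe on the upright plate at its hinge, then lay every find from the grey sheet flat on the black bed inside the case, side by side. When all that is done, press the green button beside the lamp base to switch the lamp on, and leave everything else where it is.

Things in the scene. Friction and masses are not known exactly. Their poses are not given: they have to be found in the camera images.
- knob (a joint): clamp knob of the lamp, angle about the vertical in rad: 0 = fully tight, grows anticlockwise seen from above, stop at 1.5. Tight is below 0.2, loose is above 1.0. It stays where it is left (friction 0.15 N m). While it is tight, a shoe under it brakes the lamp; from about 1.0 up the lamp swings freely
- knob_grip (a point): middle of the knob's red grip bar, 91 mm above the table; the bar is 60 mm long (the point's y axis), 14 mm thick (x) and 30 mm tall, standing on a black hub (radius 19 mm, its top 16 mm below this point) on a dark bridge over the edge of the lamp's base. The knob turns about the vertical through this point
- lamp (a joint): swivel angle of the lamp about the vertical axis of its base, rad, positive anticlockwise from above, range -1.3 to 0.9; loose, it needs 1 to 2 N at the grip post and stays where it is left
- lamp_axis (a point): on the swivel axis, at the top of the turntable, 37 mm above the table; its x axis points along the lamp's arm to the grip post, its y axis along the black line on the turntable. The base is a grey disc of radius 115 mm, 25 mm high; the aluminium turntable has radius 90 mm
- lamp_grip (a point): centre of the black upright round grip post on top of the lamp: 24 mm diameter, its top 26 mm above this point, the lamp housing (40 by 130 mm) 30 mm below it. It lies 130 mm from the swivel axis along the lamp's x axis and 122 mm above the table
- mark_tip (a point): red mark on the base's rim, 102.5 mm from the swivel axis; its x axis shows where the lamp's x axis must point: the lamp is right when this point's yaw equals that of lamp_axis (the black line then points at the red mark), within 0.07 rad. It is fixed
- case_lid (a joint): angle of the photo case's lid, rad: 0 = closed, grows as it is raised, range 0 to 2.3; in line with the yellow stripe at 1.6 (just past upright). The hinge is stiff (about 4 N at the bar) and holds the lid at any angle
- lid_bar (a point): middle of the lid's pull bar: a round steel bar of 12 mm diameter, 110 mm long, parallel to the hinge (the point's y axis), standing 35 mm clear of the lid's edge on a stalk at each end, 225 mm from the hinge axis. Closed, it is on the robot's side of the case, 46 mm above the table
- lid_hinge (a point): on the hinge axis, middle of the case's far rim, 46 mm above the table. The axis runs along this point's y axis; the lid closed points to this point's -x and rises towards +z. The lid is a flat board 190 by 294 by 7 mm. A white upright plate (90 mm along x, 6 mm thick, up to 128 mm above the table) stands just outside the case at its +y side by the hinge and bears the yellow stripe
- bed (a point): middle of the black bed, the inner floor of the photo case, 6 mm above the table; x axis away from the lid's pull bar towards the hinge, y axis along the hinge. The bed measures 178 mm (x) by 282 mm (y); the walls are 6 mm thick and 42 mm high above the table
- lamp_switch (a joint): travel of the green push button, m: 0 = out, 0.006 = fully down (about 5 N); it springs back. Pressed means over 0.004
- lamp_switch_top (a point): centre of the top face of the green button (32 mm across) on its small black housing, standing on the table to the left of and beyond the lamp base, its top 22 mm above the table; press straight down
- axe_c (a point): centre of the green bronze axe head, if it is there: 102 mm long (x axis), 26 mm high, 34 mm wide at its middle, blade end (+x) 44 mm wide
- whetstone_c (a point): centre of the grey whetstone, if it is there: a bar 130 (x) by 32 (y) by 24 mm high
- hilt_c (a point): centre of the dark green bronze sword hilt fragment, if it is there: about 130 mm long (x), 24 mm high, its grip 28 mm wide, wider at both ends (pommel 50 mm at -x, 44 mm at +x)
- loom_weight_c (a point): centre of the reddish clay loom weight, if it is there: 85 (x) by 46 (y) by 30 mm high
- clay_bowl: brown clay bowl, 150 mm wide, to be left alone
- scale_bar: black and white photo scale bar, 160 mm long, 8 mm thick, to be left alone
- brush: brush with wooden handle, 200 mm, to be left alone
- water: water bottle, 170 mm high, to be left alone
- pin_jar: glass jar, 80 mm high, to be left alone
Things that resemble listed ones, but are neither listed nor needed, are in the scene too. What is meant by the part that bears hilt_c is not turquoise, and is the smaller of those in its own colour.

How it is judged:
By the outcome, as a careful person would: the job done as asked, in the order asked, and still so for the second after the job is handed in, with the robot touching nothing.
Of axe, whetstone, hilt, loom_weight only 3 to 4 are there at a start; the rules pass over those that are not, and their reading is None.
At some moment in a run one of axe, whetstone, hilt, loom_weight may be knocked a few centimetres aside while the robot is not near it.
Once in a run the grip may slacken for a moment while it holds something.
It also fails if it takes over 200 s, if anything falls off the work surface, if the arm or the gripper's body presses on something with over 40 N, if the wrist force passes 120 N, or if a joint passes its speed limit or range.

## Working session

There is one attempt and no reset: what is moved stays moved. The work goes in short steps, Python scripts to look and compute and a shell command to move; the robot and the scene stay as the last step left them, time stands still between calls to the robot, and variables do not carry over. Pictures are saved under pics/ and viewed, and the job is handed in when it is done.

```bash
ls; mkdir -p pics; cat > h.py <<'E'
import numpy as np, cv2
from cell import arm
def grab(n):
    im=arm.get_image(n); np.savez('%s.npz'%n,**im); return im
def load(n):
    d=np.load('%s.npz'%n); return {k:d[k] for k in d}
def rays(im,uv):
    uv=np.atleast_2d(np.array(uv,float))
    x=(uv[:,0]-im['cx'])/im['fx']; y=(uv[:,1]-im['cy'])/im['fy']
    K=np.eye(3); d=np.array([float(im['k1']),0,0,0,0])
    p=cv2.undistortPoints(np.stack([x,y],1)[:,None],K,d)[:,0]
    R=cv2.Rodrigues(np.array(im['rvec'],float))[0]; t=np.array(im['tvec'],float).reshape(3)
    D=np.c_[p,np.ones(len(p))]@R; C=-R.T@t
    return C,D
def onz(im,uv,z):
    C,D=rays(im,uv); s=(z-C[2])/D[:,2]; return C+D*s[:,None]
def dep(im,uv):
    C,D=rays(im,uv); uv=np.atleast_2d(uv).astype(int); s=im['depth'][uv[:,1],uv[:,0]]; return C+D*s[:,None]
def proj(im,P):
    P=np.atleast_2d(np.array(P,float)); K=np.array([[im['fx'],0,im['cx']],[0,im['fy'],im['cy']],[0,0,1]],float)
    return cv2.projectPoints(P[:,None],np.array(im['rvec'],float),np.array(im['tvec'],float),K,np.array([float(im['k1']),0,0,0,0]))[0][:,0]
def cloud(im):
    h,w=im['depth'].shape; u,v=np.meshgrid(np.arange(w),np.arange(h))
    return dep(im,np.c_[u.ravel(),v.ravel()]).reshape(h,w,3)
def save(im,name,crop=None,sc=1):
    c=im['color'][:,:,::-1]
    if crop: x0,y0,x1,y1=crop; c=c[y0:y1,x0:x1]
    c=cv2.resize(c,None,fx=sc,fy=sc,interpolation=cv2.INTER_CUBIC); cv2.imwrite('pics/%s.png'%name,c)
E
python3 - <<'E'
from h import *
for n in('side','top'):
    im=grab(n); save(im,n+'0',sc=1.25)
    C,D=rays(im,[[320,200]]); print(n,C,D,im['k1'],im['fx'])
print(arm.pinch_z, arm.get_obs())
E
```

```text
pics
side [0.13294798 0.65547889 0.93107313] [[ 0.29215845 -0.60363998 -0.74199334]] -0.0034063354608045346 420.8235398983713
top [0.23910316 0.03071503 1.36915333] [[ 1.64700815e-01 -4.15939665e-05 -9.86422830e-01]] -0.09077809872014574 384.99459289374863
0.0187 {'clock': 0.1, 'q': array([ 1.17998887,  0.39916062,  0.04506966,  1.53776473, -0.0187099 ,
        1.20687953, -0.05072043]), 'qvel': array([-0.00130708,  0.00013402,  0.00040349, -0.0046187 , -0.0001147 ,
        0.00131868,  0.00084226]), 'joint_efforts': array([ 3.03415902e-03, -4.76265478e+01,  1.37000196e+00, -2.54950118e+01,
        1.20044072e-02,  5.05346383e-03, -1.51365504e-05]), 'ee_pos': array([ 0.18682267, -0.62193434,  0.20623575]), 'ee_rot': array([-3.13980708e+00,  1.29256016e-04,  2.91864725e-01]), 'wrist_force': array([ 0.06812996, -0.14002228, -0.73216809]), 'wrist_torque': array([ 0.012442  , -0.00422691,  0.04553242]), 'opening': 0.08563058510432682}
```

View pics/side0.png

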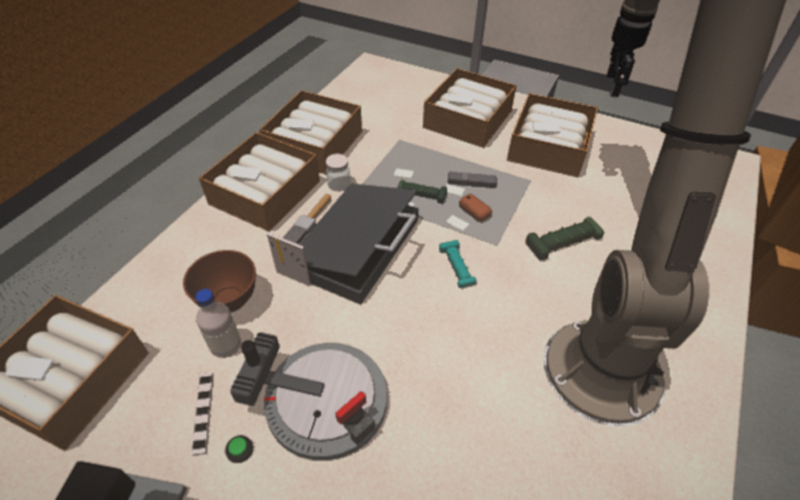

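View pics/top0.png

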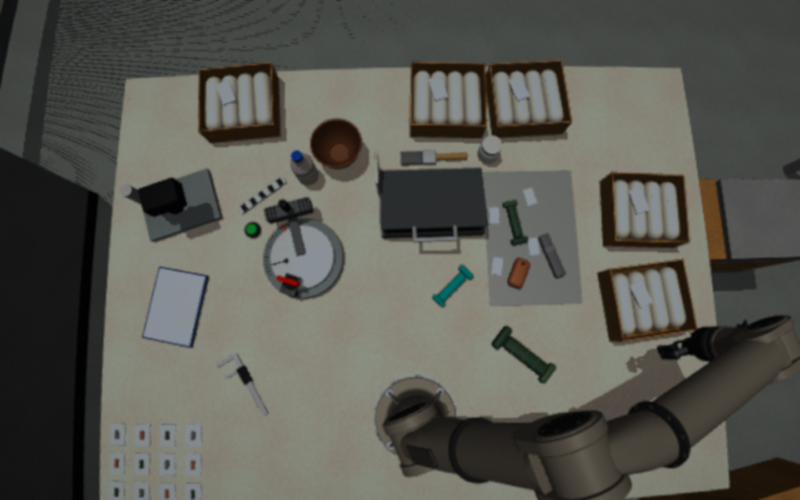

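Top view (x1.25): lamp base at (303,258), red knob (288,282), green button (252,230), case at (433,205), and sheet (533,238) with three finds. Hilt candidates are the turquoise one (453,286), the large dark green one (523,355) and the small dark green one on the sheet (514,222). The last fits: it's not turquoise, it's the smaller of the two dark green ones, and it's on the sheet. No axe is visible. I'll enlarge and measure.

```bash
python3 - <<'E'
from h import *
t=load('top'); s=load('side')
save(t,'t_sheet',(380,130,480,250),5); save(t,'t_lamp',(190,150,290,250),6); save(s,'s_case',(200,100,440,260),3.3); save(s,'s_lamp',(150,250,330,390),4.4)
c=cloud(t)
hsv=cv2.cvtColor(t['color'],cv2.COLOR_RGB2HSV)
for n,uv in dict(table=(260,300),sheet=(455,230),lidmid=(345,160),lidtop=(345,140),lidbot=(345,185),bar=(350,200),turn=(240,215),box=(448,80)).items(): print(n,c[uv[1],uv[0]].round(3),hsv[uv[1],uv[0]])
E
```

```text
table [0.12  0.248 0.001] [ 23  32 137]
sheet [ 0.345 -0.453  0.002] [ 50   7 106]
lidmid [ 0.593 -0.06   0.076] [98 22 46]
lidtop [ 0.673 -0.064  0.055] [90 22 46]
lidbot [ 0.512 -0.059  0.044] [75 34 15]
bar [ 0.465 -0.077  0.002] [ 24  32 110]
turn [0.416 0.312 0.034] [103  20 150]
box [ 0.897 -0.455  0.063] [21 36 93]
```

View pics/t_sheet.png

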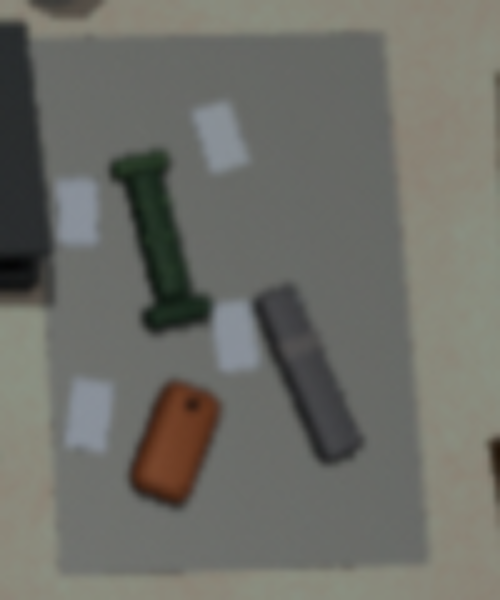

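View pics/t_lamp.png

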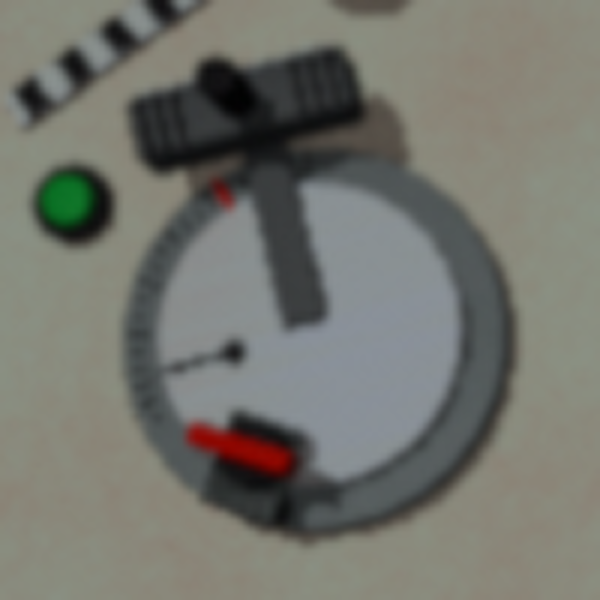

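View pics/s_case.png

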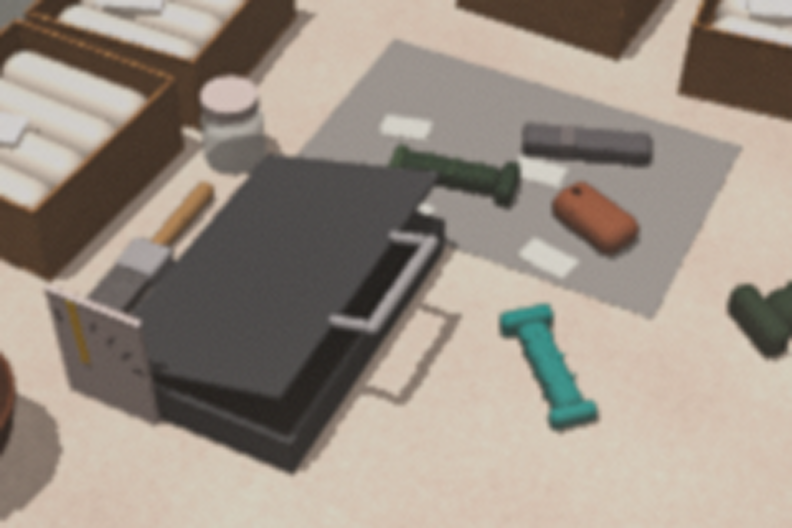

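View pics/s_lamp.png

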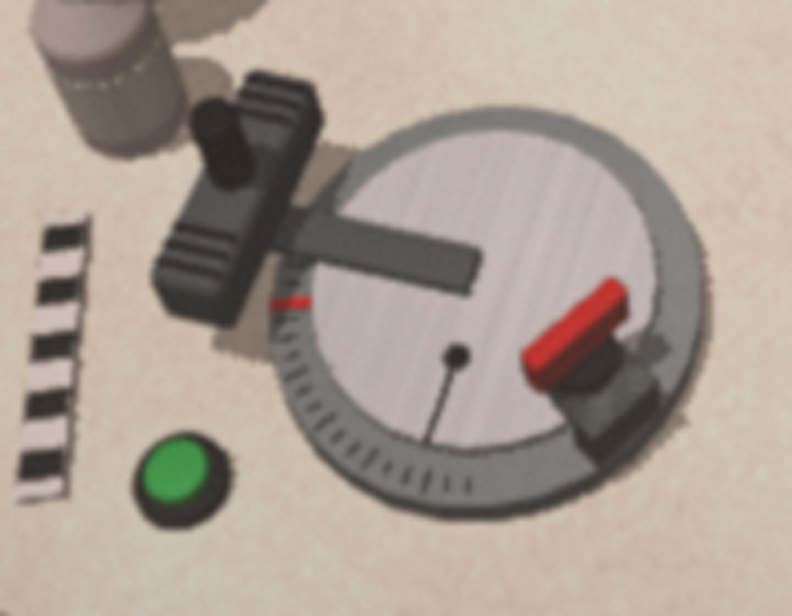

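The crops confirm the small dark green hilt on the sheet at top (412,178). Whetstone is at about (441,205) and loom weight at (415,218). There is no axe, and the paper scraps aren't finds. Next, measure everything.

```bash
cat > meas.py <<'E'
from h import *
def blobs(im,mask,amin=15):
    n,l,st,ce=cv2.connectedComponentsWithStats(mask.astype(np.uint8)); return [(l==i,st[i],ce[i]) for i in range(1,n) if st[i][4]>=amin]
def axis(im,m,z):
    v,u=np.nonzero(m); P=onz(im,np.c_[u,v],z)[:,:2]
    r=cv2.minAreaRect(P.astype(np.float32)*1000); b=cv2.boxPoints(r)
    e1=b[1]-b[0]; e2=b[2]-b[1]; L=e1 if np.hypot(*e1)>np.hypot(*e2) else e2
    return np.array(r[0])/1000,sorted(r[1]),np.arctan2(L[1],L[0])%np.pi, P.mean(0)
E
python3 - <<'E'
from meas import *
t=load('top'); s=load('side')
for nm,im in(('top',t),('side',s)):
    h=cv2.cvtColor(im['color'],cv2.COLOR_RGB2HSV).astype(int); H,S,V=h[...,0],h[...,1],h[...,2]
    red=((H<5)|(H>174))&(S>170)&(V>70)
    for m,st,ce in blobs(im,red,6):
        print(nm,'red',ce.round(1),st[4]); 
        for z in(.027,.106): print('   z',z,axis(im,m,z))
    g=(abs(H-60)<12)&(S>120)&(V>60)
    for m,st,ce in blobs(im,g): print(nm,'green',ce.round(1),st[4],onz(im,[ce],.022))
    R={'whet':None}
    lw=((H<12))&(S>110)&(S<220)&(V>40)
    x0,y0,x1,y1=(380,130,480,250) if nm=='top' else (300,110,430,200)
    W=np.zeros(H.shape,bool); W[y0:y1,x0:x1]=1
    hi=(H>45)&(H<85)&(S>70)&W
    for lab,mm,z in(('loom',lw&W,.03),('hilt',hi,.024)):
        for m,st,ce in blobs(im,mm,30): print(nm,lab,ce.round(1),st[4],axis(im,m,z))
    d=W&(V<(78 if nm=='top' else 110))&(S<60)
    for m,st,ce in blobs(im,d,40): print(nm,'dark',ce.round(1),st[4],axis(im,m,.026))
h=cv2.cvtColor(t['color'],cv2.COLOR_RGB2HSV)
print(h[195:212,440,:].tolist())
E
```

```text
top red [230.4 224.5] 71
   z 0.027 (array([0.38507065, 0.34980182]), [15.460237503051758, 59.964115142822266], np.float32(1.231033), array([0.38406667, 0.34740507]))
   z 0.106 (array([0.37647888, 0.33102014]), [14.550240516662598, 56.43461608886719], np.float32(1.2310331), array([0.37553403, 0.32876449]))
top green [200.6 182.7] 59 [[0.538262   0.45900172 0.022     ]]
top loom [414.5 218.2] 257 (array([ 0.38946713, -0.30074802]), [41.865020751953125, 80.74308013916016], np.float32(2.7030592), array([ 0.3893432 , -0.30067772]))
top hilt [411.4 178. ] 216 (array([ 0.53777191, -0.3010961 ]), [38.931827545166016, 120.4356918334961], np.float32(0.1637575), array([ 0.53568245, -0.30032675]))
top dark [384. 165.] 470 (array([ 0.59622455, -0.20732639]), [36.04868698120117, 204.8181610107422], np.float32(3.0893118), array([ 0.58585959, -0.20327474]))
top dark [411.7 180.5] 117 (array([ 0.53604883, -0.30073053]), [50.136470794677734, 131.11795043945312], np.float32(0.13915075), array([ 0.52623891, -0.30042022]))
top dark [440.9 205.1] 336 (array([ 0.43529056, -0.39947116]), [36.4129409790039
[... 964 characters left out ...]
ay([ 0.43289853, -0.38988623]), [49.518226623535156, 127.68262481689453], np.float32(0.34314036), array([ 0.43078316, -0.3900079 ]))
side dark [319.8 167.4] 1629 (array([ 0.51955103, -0.20791866]), [184.03451538085938, 244.1743621826172], np.float32(2.0681422), array([ 0.55162535, -0.20482843]))
side dark [425.4 192.7] 103 (array([ 0.22801501, -0.25044827]), [23.35344123840332, 53.87593460083008], np.float32(1.8662529), array([ 0.22648144, -0.24968531]))
[[120, 12, 66], [120, 7, 69], [0, 3, 75], [0, 6, 80], [0, 6, 80], [150, 3, 76], [120, 7, 73], [120, 11, 72], [120, 11, 72], [120, 10, 73], [130, 11, 71], [110, 11, 69], [120, 12, 66], [110, 13, 59], [120, 10, 52], [120, 11, 46], [90, 7, 39]]
```

```bash
python3 - <<'E'
from meas import *
t=load('top'); s=load('side')
for nm,im,w in(('top',t,(205,165,280,245)),('side',s,(200,265,320,380))):
    h=cv2.cvtColor(im['color'],cv2.COLOR_RGB2HSV).astype(int)
    W=np.zeros(h.shape[:2],bool); W[w[1]:w[3],w[0]:w[2]]=1
    c=cloud(im)
    m=W&(h[...,2]>(125 if nm=='top' else 165))&(((h[...,0]>80)&(h[...,0]<179)) if nm=='top' else (abs(c[...,2]-.037)<.012))
    b=max(blobs(im,m),key=lambda b:b[1][4])
    cn=max(cv2.findContours(b[0].astype(np.uint8),0,cv2.CHAIN_APPROX_NONE)[0],key=len)
    hull=cv2.convexHull(cn)[:,0].astype(float); P=onz(im,hull,.037)[:,:2]
    # algebraic circle with outlier trim
    k=np.ones(len(P),bool)
    for _ in range(6):
        A=np.c_[2*P[k],np.ones(k.sum())]; x=np.linalg.lstsq(A,(P[k]**2).sum(1),rcond=None)[0]; r=np.sqrt(x[2]+x[0]**2+x[1]**2)
        e=np.hypot(*(P-x[:2]).T)-r; k=abs(e)<max(.003,1.5*np.median(abs(e)))
    print(nm,'turntable',x[:2],r,k.sum(),len(P))
sc=lambda p,o,f:[o[0]+p[0]/f-.5+.5/f,o[1]+p[1]/f-.5+.5/f]
T=lambda p:sc(p,(190,150),6); S=lambda p:sc(p,(150,250),4.4)
print('top post',onz(t,[T((212,76))],.148),'mark',onz(t,[T((223,193))],.026),'line',onz(t,[T((165,370)),T((234,352))],.0375))
print('top arm',onz(t,[T((272,165)),T((306,325))],.05))
print('side post',onz(s,[S((211,108))],.148),'mark',onz(s,[S((291,303))],.026),'line',onz(s,[S((427,442)),S((456,357))],.0375))
# water bottle, bowl
c=cloud(t); print('water',onz(t,[[240,128]],.16), onz(t,[[247,140]],.06)); cs=cloud(s); print(dep(s,[[163,240],[172,262],[175,275],[177,283]]).round(3))
E
```

```text
top turntable [0.45084141 0.30800836] 0.08709960407336646 22 22
side turntable [0.45087284 0.30580543] 0.0884135414973659 29 31
top post [[0.57672302 0.33995086 0.148     ]] mark [[0.53813983 0.36281649 0.026     ]] line [[0.43070703 0.39257798 0.0375    ]
 [0.44033632 0.35198326 0.0375    ]]
top arm [[0.54881402 0.32816026 0.05      ]
 [0.45321988 0.30710191 0.05      ]]
side post [[0.57948913 0.33365796 0.148     ]] mark [[0.53760717 0.3603021  0.026     ]] line [[0.42903701 0.39363282 0.0375    ]
 [0.44032126 0.34970435 0.0375    ]]
water [[0.68909981 0.28922622 0.16      ]] [[0.6805579  0.28482049 0.06      ]]
[[0.691 0.307 0.17 ]
 [0.676 0.318 0.107]
 [0.68  0.322 0.054]
 [0.684 0.324 0.017]]
```

```bash
cat > to.py <<'E'
# python3 to.py x y z psi [x y z psi ...] -> shifts in tool axes from current pose
import sys,numpy as np
from cell import arm
o=arm.get_obs(); p=o['ee_pos']; psi=o['ee_rot'][2]; f=o['wrist_force']
print('t',round(o['clock'],2),'pos',p.round(4),'rot',o['ee_rot'].round(3),'F',f.round(1),'T',o['wrist_torque'].round(2),'open',round(o['opening'],4),'q',o['q'].round(2))
a=list(map(float,sys.argv[1:]))
for i in range(0,len(a),4):
    d=np.array(a[i:i+3])-p; x=np.array([np.cos(psi),np.sin(psi)]); y=np.array([np.sin(psi),-np.cos(psi)])
    w=-((a[i+3]-psi+np.pi)%(2*np.pi)-np.pi)
    print([round(1000*float(d[:2]@x)),round(1000*float(d[:2]@y)),round(-1000*d[2])],'yaw',round(w,3), 'dist',round(1000*np.linalg.norm(d)))
E
python3 to.py .40 -.5 .25 .5  .55 -.25 .25 .7  .55 0 .25 1 .48 .2 .25 1.23 .376 .332 .2 1.231
```

```text
t 0.1 pos [ 0.1868 -0.6219  0.2062] rot [-3.14   0.     0.292] F [ 0.1 -0.1 -0.7] T [ 0.01 -0.    0.05] open 0.0856 q [ 1.18  0.4   0.05  1.54 -0.02  1.21 -0.05]
[239, -55, -44] yaw -0.208 dist 249
[455, -252, -44] yaw -0.408 dist 522
[527, -491, -44] yaw -0.708 dist 722
[517, -703, -44] yaw -0.938 dist 874
[456, -859, 6] yaw -0.939 dist 973
```

```bash
python3 -m inch '{"translation":[[60,-14,-11],[120,-28,-22],[180,-42,-33],[239,-55,-44],[293,-105,-44],[347,-154,-44],[401,-203,-44],[455,-252,-44]],"yaw":[-0.05,-0.1,-0.15,-0.2,-0.25,-0.3,-0.35,-0.4]}' 1 60; python3 to.py .55 0 .25 1 .48 .2 .25 1.231 .376 .332 .2 1.231
```

```text
clock: 1.1
ee_pos: [0.529, -0.2847, 0.2509]
ee_rot: [-3.141, 0.0, 0.693]
wrist_force: [0.8, -0.7, -0.3]
opening: 0.0852
t 1.1 pos [ 0.529  -0.2847  0.2509] rot [-3.141  0.     0.693] F [ 0.8 -0.7 -0.3] T [-0.03  0.01  0.02] open 0.0852 q [ 0.6   0.29 -0.23  1.6   0.07  1.27 -0.51]
[198, -206, 1] yaw -0.307 dist 285
[272, -404, 1] yaw -0.538 dist 487
[277, -572, 51] yaw -0.538 dist 637
```

```bash
python3 -m inch '{"translation":[[40,-48,0],[80,-96,0],[120,-145,0],[160,-193,0],[178,-243,0],[197,-292,0],[215,-342,0],[234,-391,0]],"yaw":[-0.08,-0.16,-0.24,-0.3,-0.36,-0.42,-0.48,-0.54]}'; python3 -m inch '{"translation":[[0,0,0],[0,0,0]],"yaw":[0,0]}';python3 to.py .376 .332 .2 1.231  .376 .332 .073 1.231
```

```text
clock: 2.1
ee_pos: [0.4581, 0.1651, 0.2509]
ee_rot: [3.142, 0.001, 1.234]
wrist_force: [0.2, 0.0, 0.2]
opening: 0.0852
clock: 2.35
ee_pos: [0.4592, 0.1629, 0.2508]
ee_rot: [3.142, 0.001, 1.231]
wrist_force: [-0.2, -0.2, -0.5]
opening: 0.0857
t 2.35 pos [0.4592 0.1629 0.2508] rot [3.142e+00 1.000e-03 1.231e+00] F [-0.2 -0.2 -0.5] T [-0.04  0.02  0.  ] open 0.0857 q [ 0.13  0.1  -0.6   1.84  0.06  1.22 -0.83]
[132, -135, 51] yaw 0.0 dist 195
[132, -135, 178] yaw 0.0 dist 259
```

```bash
python3 -m inch '{"translation":[[33,-34,20],[66,-68,40],[99,-102,60],[132,-135,80],[132,-135,110],[132,-135,110]],"yaw":[0,0,0,0,0,0]}' 0.6 60; python3 - <<'E'
from h import *
t=grab('top');s=grab('side');save(s,'s1',(200,200,360,340),5);save(t,'t1',(190,150,290,250),6)
E
python3 to.py .376 .332 .080 1.231
```

```text
clock: 3.1
ee_pos: [0.3754, 0.3304, 0.1389]
ee_rot: [-3.139, 0.005, 1.23]
wrist_force: [-0.2, -0.6, 0.5]
opening: 0.0512
t 3.2 pos [0.3772 0.3319 0.1414] rot [3.141 0.    1.229] F [-0.1  0.1  1. ] T [ 0.03 -0.01  0.03] open 0.0513 q [-0.17  0.26 -0.74  1.94  0.21  1.01 -1.34]
[0, -1, 61] yaw -0.002 dist 61
```

View pics/s1.png

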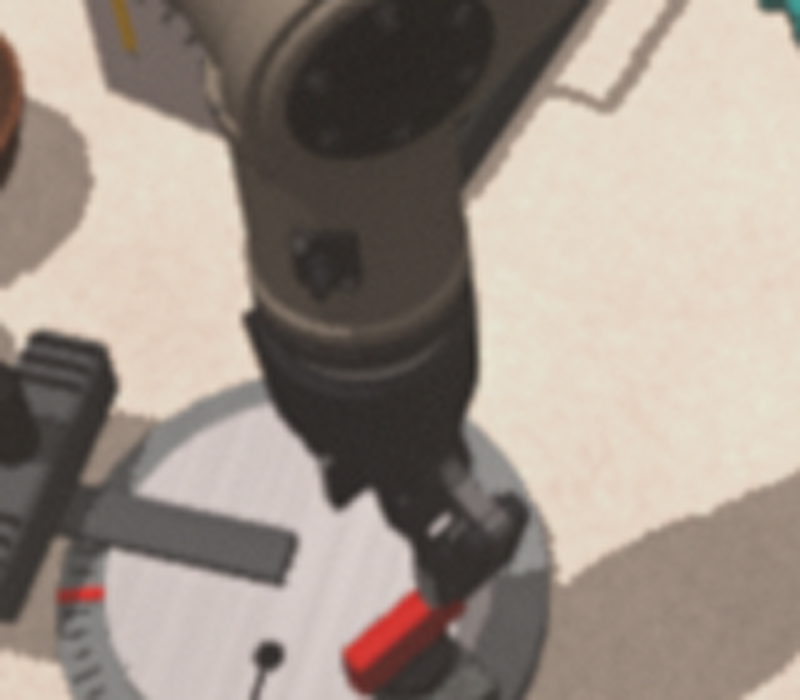

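Gripper hovers over the red bar (crop about (430,590)), aligned with it. Descend and close.

```bash
python3 -m inch '{"translation":[[0,-1,30],[0,-1,61],[0,-1,61]],"yaw":[0,0,0]}' 0.6 60; python3 -m inch '{"translation":[[0,0,0],[0,0,0],[0,0,0],[0,0,0]],"yaw":[0,0,0,0]}' 0 60;python3 to.py
```

```text
clock: 3.58
ee_pos: [0.3751, 0.3317, 0.0796]
ee_rot: [-3.141, 0.003, 1.229]
wrist_force: [0.0, -0.6, 0.4]
opening: 0.0512
clock: 4.08
ee_pos: [0.3754, 0.3339, 0.081]
ee_rot: [3.14, -0.001, 1.232]
wrist_force: [0.7, -0.3, 3.4]
opening: 0.0003
t 4.08 pos [0.3754 0.3339 0.081 ] rot [ 3.140e+00 -1.000e-03  1.232e+00] F [ 0.7 -0.3  3.4] T [-0.16  0.04  0.04] open 0.0003 q [-0.21  0.34 -0.71  2.    0.29  0.89 -1.42]
```

```bash
python3 - <<'E'
from h import *
t=grab('top');s=grab('side');save(s,'s2',(200,220,340,360),5);save(t,'t2',(190,150,290,250),6)
print(proj(s,[.3754,.3339,.081]),proj(s,[.376,.332,.106]))
E
```

```text
[[280.81219752 328.83254507]] [[280.3518902  322.68166238]]
```

View pics/s2.png

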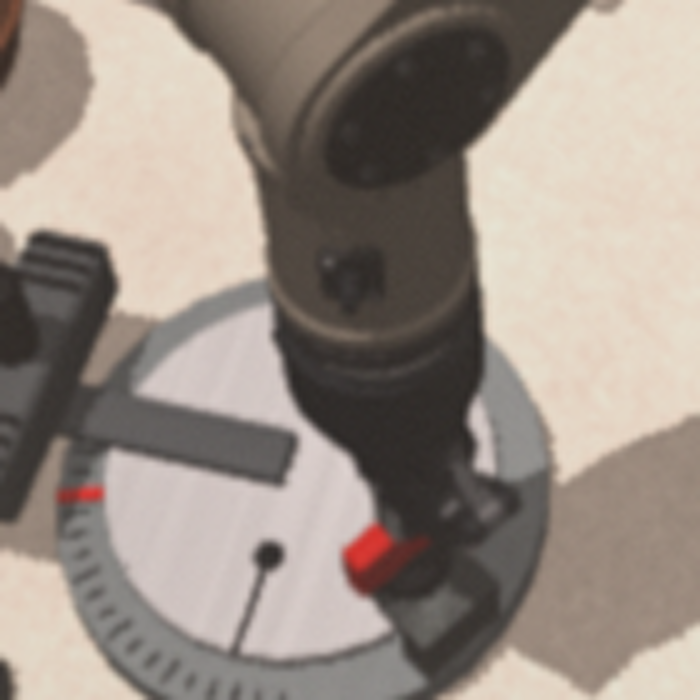

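View pics/t2.png

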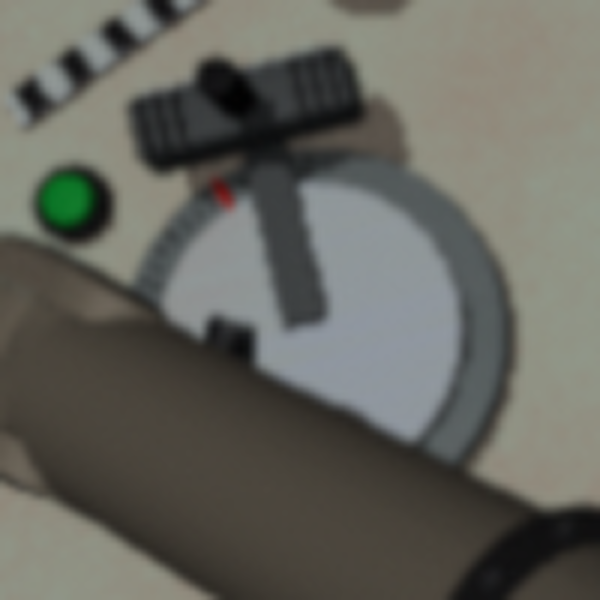

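```bash
python3 -m inch '{"translation":[[0,0,0],[0,0,0],[0,0,0],[0,0,0]],"yaw":[0,0,0,0]}' 0.6 60; python3 - <<'E'
from h import *
t=grab('top');s=grab('side')
P=np.array([.3754,.3339,.091]);y=np.array([.943,-.334,0])
im=cv2.resize(s['color'][220:360,210:350,::-1],None,fx=5,fy=5,interpolation=cv2.INTER_CUBIC)
for k,c in((0,(255,255,0)),(.025,(255,0,255)),(-.025,(0,255,255))):
    q=(proj(s,P+k*y)[0]-[210,220])*5+2; cv2.circle(im,tuple(int(v) for v in q),4,c,-1)
cv2.imwrite('pics/s3.png',im)
E
python3 to.py
```

```text
clock: 4.68
ee_pos: [0.3749, 0.3331, 0.0799]
ee_rot: [-3.142, 0.001, 1.232]
wrist_force: [-0.3, 0.3, -0.4]
opening: 0.0513
t 4.78 pos [0.3748 0.3332 0.0799] rot [-3.142  0.     1.232] F [0.1 0.6 0.2] T [-0.04 -0.04 -0.04] open 0.0513 q [-0.21  0.35 -0.71  2.    0.29  0.89 -1.42]
```

View pics/s3.png

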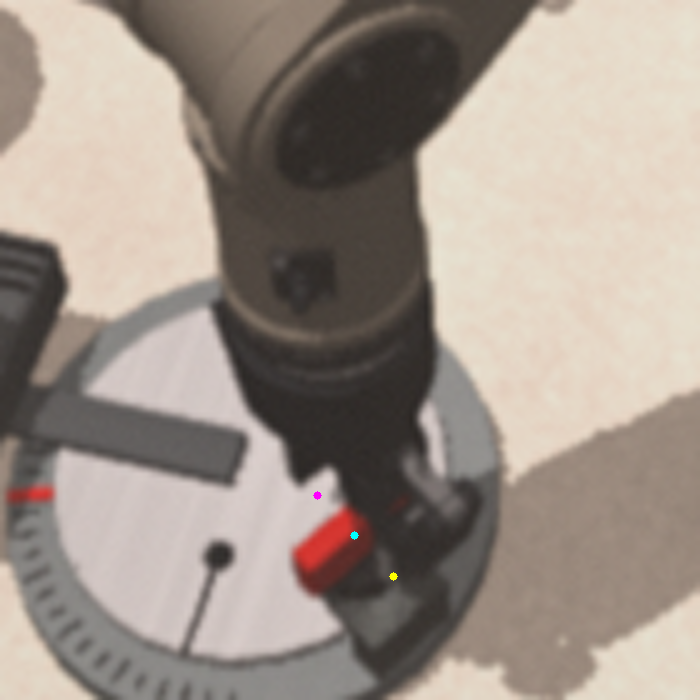

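```bash
cat > nb.py <<'E'
from h import *
import sys
s=load('side'); o=arm.get_obs(); p=o['ee_pos']; psi=o['ee_rot'][2]
c=cloud(s); d=c-p; x=np.array([np.cos(psi),np.sin(psi)]); y=np.array([np.sin(psi),-np.cos(psi)])
L=np.stack([d[...,:2]@x,d[...,:2]@y,d[...,2]],-1)*1000
h=cv2.cvtColor(s['color'],cv2.COLOR_RGB2HSV).astype(int); red=((h[...,0]<6)|(h[...,0]>173))&(h[...,1]>140)
W=(abs(L[...,0])<45)&(abs(L[...,1])<70)&(L[...,2]<45)&(L[...,2]>-40)
for v in range(310,345,2):
    print(v,' '.join('%s%d,%d,%d'%('R' if red[v,u] else '',*L[v,u]) if W[v,u] else '.' for u in range(264,304,3)))
E
python3 nb.py
```

```text
310 . . . . . . . . . . . . . .
312 . . . -1,25,37 . . . . . . . . . .
314 . 10,30,38 6,25,39 -1,26,28 . . . . . . . . . .
316 . . 7,24,33 . . . . . . . . . . .
318 . . . . . . . . . . . . . .
320 . . . . . . . . . . . . . .
322 . . . . . R0,5,24 . . -16,-4,15 . . . . .
324 . . . . R7,6,23 R3,1,25 R-1,-2,24 . . . . . . .
326 . . . R14,6,24 R10,2,24 R5,-1,25 R0,-5,23 . . . . . . .
328 . . 22,8,23 R17,3,24 R13,-1,25 R8,-4,23 R1,-5,14 . . . . . . .
330 . . R24,4,24 R19,1,21 R15,-4,24 R8,-4,14 1,-4,2 . . . . . . .
332 . . R27,1,23 R23,-3,25 R16,-4,17 9,-4,5 1,-4,-5 10,-27,43 6,-32,44 . . . . .
334 . . R29,-1,22 R24,-4,19 R17,-4,8 10,-4,-3 4,-7,-5 9,-25,30 6,-32,36 . . -22,-24,-19 . .
336 . . 29,1,7 R25,-5,12 18,-4,0 12,-7,-4 7,-11,-4 2,-14,-8 6,-31,26 -9,-20,-16 -15,-22,-21 -19,-27,-20 . .
338 . . . 26,-4,3 17,-2,-13 14,-9,-7 8,-11,-12 4,-16,-11 -1,-19,-16 -6,-23,-17 -10,-28,-16 -16,-31,-19 . .
340 . . . . 19,-4,-18 14,-8,-18 10,-13,-17 5,-17,-19 1,-22,-17 -3,-26,-18 -8,-30,-19 -16,-31,-28 . .
342 . . . . 21,-6,-21 17,-11,-20 12,-15,-20 7,-19,-21 3,-24,-19 0,-29,-18 -6,-32,-22 -14,-32,-34 . .
344 . . . . 20,-3,-39 20,-14,-20 15,-19,-19 11,-24,-18 5,-27,-21 1,-32,-19 -6,-31,-34 . . .
```

Local depth shows the open tips about 24 mm above the reported TCP, level with the bar's top, so the fingers slid over it. Go 14 mm lower, watching the force.

```bash
python3 -m inch '{"translation":[[1,0,7],[1,0,14],[1,0,14]],"yaw":[0,0,0]}' 0.6 60; python3 -m inch '{"translation":[[0,0,0],[0,0,0],[0,0,0],[0,0,0]],"yaw":[0,0,0,0]}' 0 60;python3 to.py
```

```text
clock: 5.15
ee_pos: [0.3746, 0.3339, 0.0652]
ee_rot: [-3.141, 0.002, 1.232]
wrist_force: [-0.4, -0.6, 0.5]
opening: 0.0513
clock: 5.65
ee_pos: [0.3776, 0.3338, 0.0667]
ee_rot: [3.138, -0.001, 1.232]
wrist_force: [4.7, -2.1, 1.4]
opening: 0.0125
t 5.65 pos [0.3776 0.3338 0.0667] rot [ 3.138e+00 -1.000e-03  1.232e+00] F [ 4.7 -2.1  1.4] T [-0.4  -0.94  0.26] open 0.0125 q [-0.22  0.37 -0.7   2.01  0.31  0.87 -1.43]
```

```bash
python3 -m inch '{"translation":[[0,0,0],[0,0,0],[0,0,0],[0,0,0],[0,0,0],[0,0,0],[0,0,0],[0,0,0]],"yaw":[-0.15,-0.32,-0.49,-0.66,-0.83,-1.0,-1.17,-1.3]}' 0 80;python3 -m inch '{"translation":[[0,0,0],[0,0,0]],"yaw":[0,0]}'; python3 to.py
```

```text
clock: 6.65
ee_pos: [0.3762, 0.3332, 0.0667]
ee_rot: [-3.14, 0.002, 2.534]
wrist_force: [0.9, -3.5, 5.2]
opening: 0.0118
clock: 6.9
ee_pos: [0.3763, 0.3332, 0.0667]
ee_rot: [-3.14, 0.003, 2.531]
wrist_force: [1.4, -3.2, 5.3]
opening: 0.0117
t 6.9 pos [0.3763 0.3332 0.0667] rot [-3.140e+00  3.000e-03  2.531e+00] F [ 1.4 -3.2  5.3] T [-0.81 -0.2   0.14] open 0.0117 q [-0.01  0.46 -0.99  2.01  0.48  0.93 -0.29]
```

```bash
python3 -m inch '{"translation":[[0,0,0],[0,0,0],[0,0,-20],[0,0,-80],[0,0,-130],[30,30,-140],[60,60,-140]],"yaw":[0,0,0,0,0,0,0]}' 0.6 80; python3 - <<'E'
from meas import *
t=grab('top');s=grab('side');save(s,'s4',(170,230,310,370),5);save(t,'t4',(190,150,290,250),6)
im=s
h=cv2.cvtColor(im['color'],cv2.COLOR_RGB2HSV).astype(int); H,S,V=h[...,0],h[...,1],h[...,2]
red=((H<5)|(H>174))&(S>170)&(V>70)
for m,st,ce in blobs(im,red,6): print(ce,st[4],axis(im,m,.1))
E
python3 to.py .578 .337 .2 .23
```

```text
clock: 7.78
ee_pos: [0.3616, 0.4195, 0.2093]
ee_rot: [3.137, 0.002, 2.529]
wrist_force: [0.6, -0.7, 0.2]
opening: 0.0514
[217.  318.5] 10 (array([0.5021358, 0.3832594]), [2.2882351875305176, 8.842571258544922], np.float32(0.4773877), array([0.50213261, 0.38325776]))
[283.31868132 328.62637363] 91 (array([0.36770901, 0.33733826]), [13.911816596984863, 35.07691192626953], np.float32(2.5313106), array([0.36560231, 0.33824583]))
t 7.88 pos [0.3572 0.4236 0.2086] rot [ 3.137 -0.004  2.539] F [-1.  -0.2  0.1] T [-0.05  0.06  0.02] open 0.0511 q [-0.08  0.39 -1.09  1.75  0.36  1.22 -0.3 ]
[-231, 54, 9] yaw 2.309 dist 237
```

View pics/s4.png

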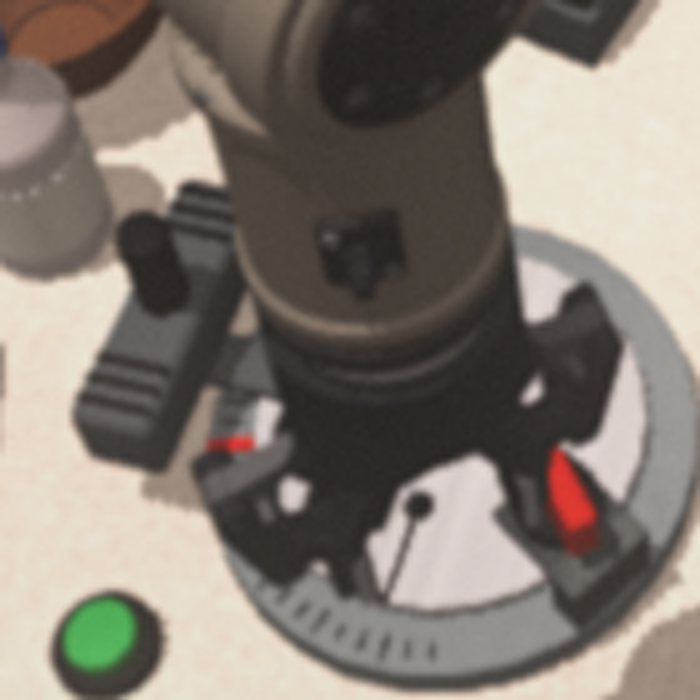

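Knob bar now at yaw 2.53 (it was 1.23), so turned 1.30 and loose. On to the lamp post, keeping ψ≈2.53.

```bash
python3 -m inch '{"translation":[[-58,14,2],[-116,27,4],[-174,41,7],[-231,54,9],[-231,54,9],[-231,54,9]],"yaw":[0,0,0,0,0,0]}' 0.6 60; python3 to.py .578 .3365 .085 2.53; python3 - <<'E'
from h import *
t=grab('top');s=grab('side');save(s,'s5',(150,200,310,340),5)
E
```

```text
clock: 8.62
ee_pos: [0.58, 0.3301, 0.1978]
ee_rot: [3.141, -0.001, 2.532]
wrist_force: [-0.5, 0.8, 0.2]
opening: 0.0513
t 8.62 pos [0.58   0.3301 0.1978] rot [ 3.141e+00 -1.000e-03  2.532e+00] F [-0.5  0.8  0.2] T [ 0.02  0.06 -0.  ] open 0.0513 q [ 0.06  0.59 -0.97  1.48  0.49  1.32  0.01]
[5, 4, 113] yaw 0.002 dist 113
```

View pics/s5.png

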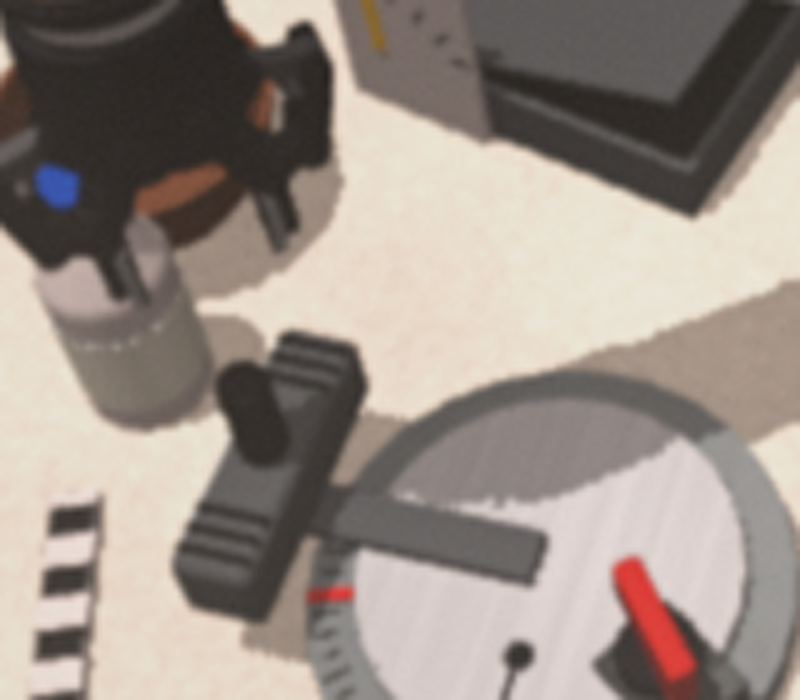

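```bash
python3 - <<'E'
from h import *
s=load('side'); o=arm.get_obs(); p=o['ee_pos']; psi=o['ee_rot'][2]
c=cloud(s); d=c-p; x=np.array([np.cos(psi),np.sin(psi)]); y=np.array([np.sin(psi),-np.cos(psi)])
L=np.stack([d[...,:2]@x,d[...,:2]@y,d[...,2]],-1)*1000
W=(abs(L[...,0])<25)&(abs(L[...,1])<70)&(L[...,2]<90)&(L[...,2]>-60)
for sg in(-1,1):
    q=L[W&(L[...,1]*sg>15)]; q=q[np.argsort(q[:,2])][:14]; print(q.round(0).tolist())
print(proj(s,p),proj(s,[.578,.3365,.148]))
C,D=rays(s,[[191,249]]);print(C,p-C)
E
```

```text
[[-8.0, -26.0, 28.0], [0.0, -26.0, 31.0], [10.0, -28.0, 31.0], [11.0, -32.0, 33.0], [6.0, -38.0, 33.0], [11.0, -30.0, 34.0], [5.0, -36.0, 34.0], [10.0, -28.0, 34.0], [10.0, -26.0, 36.0], [11.0, -33.0, 36.0], [10.0, -29.0, 37.0], [7.0, -34.0, 37.0], [11.0, -31.0, 38.0], [9.0, -27.0, 38.0]]
[[9.0, 15.0, -52.0], [-4.0, 25.0, 28.0], [10.0, 28.0, 31.0], [9.0, 28.0, 32.0], [5.0, 36.0, 33.0], [11.0, 30.0, 34.0], [11.0, 26.0, 34.0], [10.0, 29.0, 34.0], [9.0, 31.0, 34.0], [6.0, 32.0, 35.0], [6.0, 34.0, 36.0], [10.0, 25.0, 36.0], [10.0, 27.0, 36.0], [-10.0, 25.0, 38.0]]
[[193.55086725 260.38147535]] [[197.30653262 275.43498992]]
[0.13294798 0.65547889 0.93107313] [ 0.44608737 -0.32423679 -0.73298266]
```

```bash
python3 -m inch '{"translation":[[5,4,40],[5,4,80],[5,4,118],[5,4,118]],"yaw":[0,0,0,0]}' 0.6 60; python3 -m inch '{"translation":[[0,0,0],[0,0,0],[0,0,0],[0,0,0]],"yaw":[0,0,0,0]}' 0 60;python3 to.py
```

```text
clock: 9.22
ee_pos: [0.5759, 0.3353, 0.0768]
ee_rot: [-3.136, -0.002, 2.535]
wrist_force: [-0.5, -0.6, 0.2]
opening: 0.051
clock: 9.72
ee_pos: [0.579, 0.3375, 0.0819]
ee_rot: [3.139, 0.001, 2.532]
wrist_force: [-1.8, -0.6, 6.3]
opening: 0.023
t 9.72 pos [0.579  0.3375 0.0819] rot [3.139e+00 1.000e-03 2.532e+00] F [-1.8 -0.6  6.3] T [-0.31  0.58  0.06] open 0.023 q [ 0.01  0.7  -0.9   1.59  0.59  1.14 -0.07]
```

```bash
cat > arc.py <<'E'
import sys,numpy as np
from cell import arm
o=arm.get_obs();p=o['ee_pos'];psi=o['ee_rot'][2]; A=np.array([.451,.307]); r=p[:2]-A
x=np.array([np.cos(psi),np.sin(psi)]); y=np.array([np.sin(psi),-np.cos(psi)])
print(np.arctan2(r[1],r[0]),np.hypot(*r))
for w in map(float,sys.argv[1:]):
    R=np.array([[np.cos(w),-np.sin(w)],[np.sin(w),np.cos(w)]]); d=A+R@r-p[:2]; print([round(1000*float(d@x)),round(1000*float(d@y)),0],round(-w,2))
E
python3 arc.py -.13 -.26 -.39 -.52 -.65 -.78 -.91 -1.04
```

```text
0.2340481548334264 0.13160998523707895
[-12, -12, 0] 0.13
[-22, -26, 0] 0.26
[-31, -41, 0] 0.39
[-37, -56, 0] 0.52
[-42, -73, 0] 0.65
[-44, -90, 0] 0.78
[-44, -107, 0] 0.91
[-42, -124, 0] 1.04
```

```bash
python3 -m inch '{"translation":[[-12,-12,0],[-22,-26,0],[-31,-41,0],[-37,-56,0],[-42,-73,0],[-44,-90,0],[-44,-107,0],[-42,-124,0]],"yaw":[0.13,0.26,0.39,0.52,0.65,0.78,0.91,1.04]}'; python3 -m inch '{"translation":[[0,0,0]],"yaw":[0]}'; python3 arc.py -.07 -.14 -.21; python3 to.py; python3 - <<'E'
from h import *
t=grab('top');s=grab('side');save(s,'s6',(150,220,330,390),4.4); save(t,'t6',(190,150,290,250),6)
E
```

```text
clock: 10.72
ee_pos: [0.5423, 0.2127, 0.0819]
ee_rot: [3.139, -0.003, 1.49]
wrist_force: [-3.9, 3.1, 8.1]
opening: 0.0231
clock: 10.85
ee_pos: [0.5418, 0.2124, 0.0819]
ee_rot: [3.139, -0.002, 1.492]
wrist_force: [-3.2, 1.6, 6.2]
opening: 0.0226
-0.8059990971084224 0.1311775205288524
[-7, -6, 0] 0.07
[-13, -13, 0] 0.14
[-19, -20, 0] 0.21
t 10.85 pos [0.5418 0.2124 0.0819] rot [ 3.139e+00 -2.000e-03  1.492e+00] F [-3.2  1.6  6.2] T [0.26 0.79 0.1 ] open 0.0226 q [ 0.11  0.48 -0.72  1.82  0.38  0.98 -0.85]
```

View pics/s6.png

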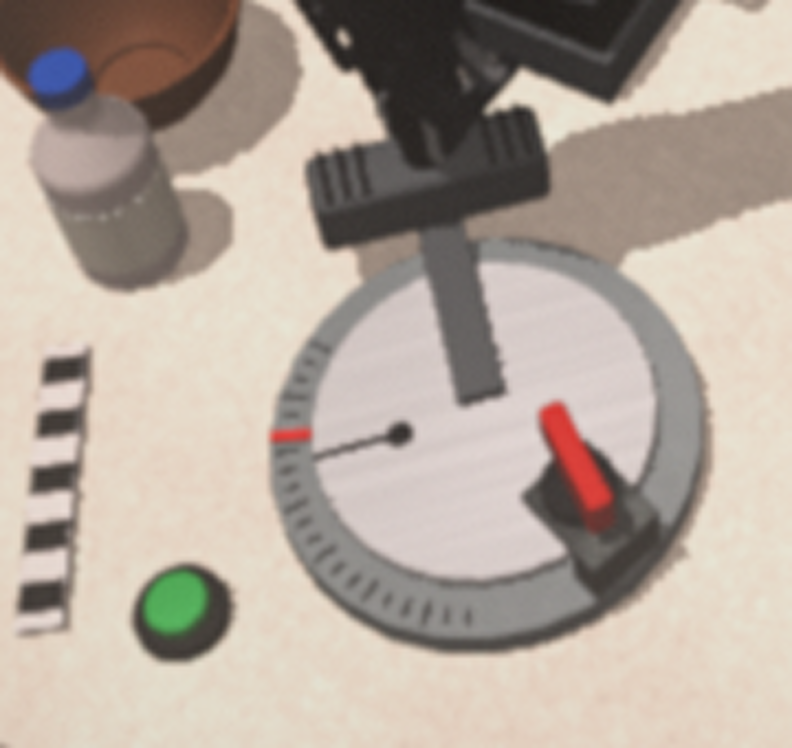

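View pics/t6.png

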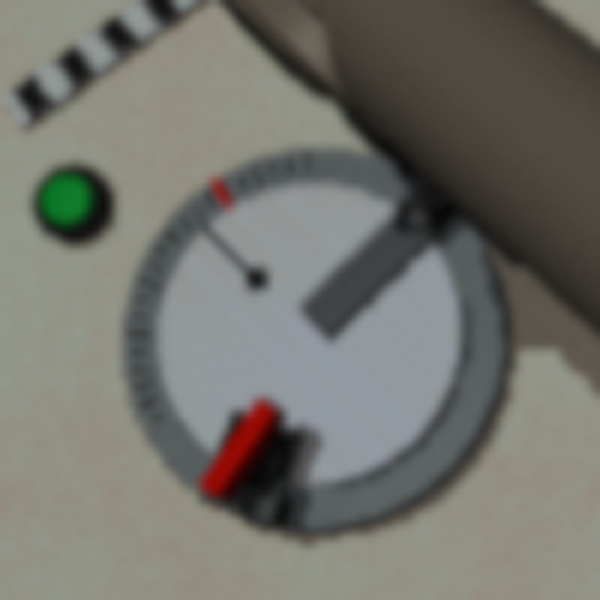

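```bash
cat > lm.py <<'E'
from h import *
def az(tl,ts,mt,ms,oT=(190,150),fT=6,oS=(150,220),fS=4.4):
    t=load('top');s=load('side');sc=lambda p,o,f:[o[0]+p[0]/f-.5+.5/f,o[1]+p[1]/f-.5+.5/f]
    A=np.array([.451,.307])
    for nm,im,l,m,o,f in(('top',t,tl,mt,oT,fT),('side',s,ts,ms,oS,fS)):
        P=onz(im,[sc(q,o,f) for q in l],.0375)[:,:2]; M=onz(im,[sc(m,o,f)],.026)[0,:2]-A
        a=P[0]-A; d=P[0]-P[1]
        print(nm,'line az from axis %.3f, dir %.3f, mark %.3f r %.4f'%(np.arctan2(a[1],a[0]),np.arctan2(d[1],d[0]),np.arctan2(M[1],M[0]),np.hypot(*M)))
E
python3 -c "
from lm import az
az([(203,222),(258,278)],[(315,457),(400,433)],(222,193),(291,435))"
```

```text
top line az from axis 0.764, dir 0.767, mark 0.574 r 0.1038
side line az from axis 0.770, dir 0.783, mark 0.552 r 0.1017
```

```bash
python3 -m inch '{"translation":[[-7,-6,0],[-13,-13,0],[-19,-20,0],[-19,-20,0]],"yaw":[0.07,0.14,0.205,0.205]}';python3 arc.py; python3 -m inch '{"translation":[[0,0,0],[0,0,0],[0,0,-60],[0,0,-115],[0,0,-115]],"yaw":[0,0,0,0,0]}' 0.6; python3 to.py; python3 - <<'E'
from h import *
t=grab('top');s=grab('side');save(s,'s7',(150,220,330,390),4.4); save(t,'t7',(190,150,290,250),6)
E
```

```text
clock: 11.45
ee_pos: [0.5208, 0.196, 0.0818]
ee_rot: [3.14, -0.004, 1.289]
wrist_force: [-4.0, 2.4, 7.0]
opening: 0.0225
-1.0097038388556234 0.1310905660473841
clock: 12.08
ee_pos: [0.5241, 0.1946, 0.1989]
ee_rot: [3.133, -0.005, 1.286]
wrist_force: [-0.0, 0.2, -0.5]
opening: 0.0511
t 12.07 pos [0.5241 0.1946 0.1989] rot [ 3.133 -0.005  1.286] F [-0.   0.2 -0.5] T [ 0.01  0.03 -0.03] open 0.0511 q [ 0.17  0.3  -0.74  1.76  0.22  1.15 -0.92]
```

View pics/s7.png

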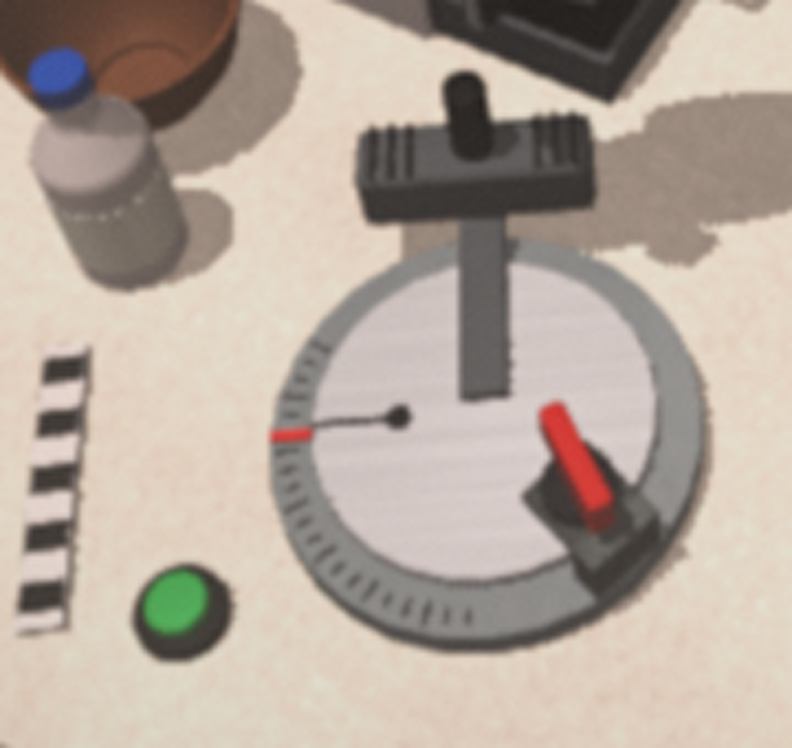

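View pics/t7.png

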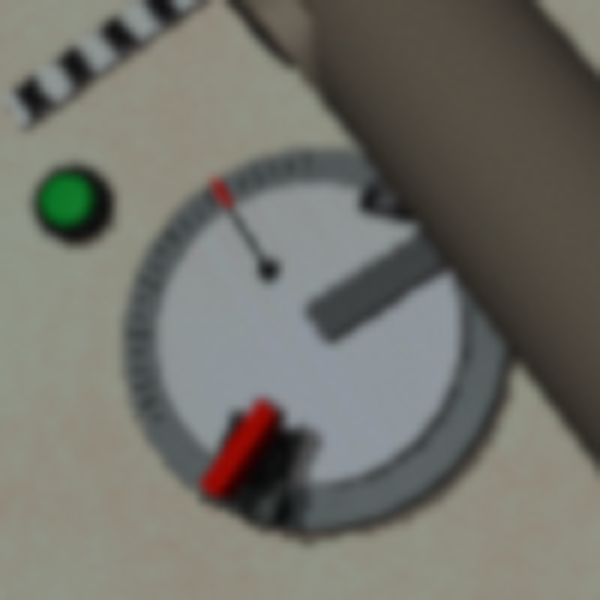

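```bash
python3 -c "
from lm import az
az([(230,207),(268,269)],[(313,425),(398,416)],(222,193),(291,435))"; python3 to.py .376 .333 .2 2.53 .376 .333 .066 2.53
```

```text
top line az from axis 0.569, dir 0.549, mark 0.574 r 0.1038
side line az from axis 0.564, dir 0.593, mark 0.552 r 0.1017
t 12.18 pos [0.5211 0.1926 0.1943] rot [3.141 0.    1.286] F [-0.  -0.  -0.4] T [ 0.02  0.04 -0.03] open 0.0515 q [ 0.17  0.31 -0.73  1.77  0.22  1.15 -0.92]
[94, -179, -6] yaw -1.244 dist 202
[94, -179, 128] yaw -1.244 dist 239
```

Line at 0.567 vs mark at 0.563, so aligned. Back to the knob.

```bash
python3 -m inch '{"translation":[[14,-25,-6],[28,-50,-6],[41,-77,-6],[54,-102,-6],[68,-128,-6],[81,-154,-6],[94,-179,-6],[94,-179,-6]],"yaw":[-0.16,-0.32,-0.48,-0.64,-0.8,-0.96,-1.12,-1.244]}' 0.6 60; python3 -m inch '{"translation":[[0,0,0]],"yaw":[0]}'; python3 to.py .376 .333 .066 2.531
```

```text
clock: 13.18
ee_pos: [0.3724, 0.3343, 0.1985]
ee_rot: [-3.139, -0.002, 2.54]
wrist_force: [1.2, 0.5, -0.1]
opening: 0.0513
clock: 13.3
ee_pos: [0.3746, 0.3325, 0.1985]
ee_rot: [-3.139, -0.001, 2.53]
wrist_force: [-0.1, 0.1, 0.1]
opening: 0.0513
t 13.3 pos [0.3746 0.3325 0.1985] rot [-3.139e+00 -1.000e-03  2.530e+00] F [-0.1  0.1  0.1] T [-0.04 -0.03  0.01] open 0.0513 q [ 0.11  0.26 -1.07  1.87  0.25  1.15 -0.09]
[-1, 1, 133] yaw -0.001 dist 133
```

```bash
python3 -m inch '{"translation":[[-1,1,40],[-1,1,80],[-1,1,110],[-1,1,133],[-1,1,133]],"yaw":[0,0,0,0,0]}' 0.6 60; python3 -m inch '{"translation":[[0,0,0],[0,0,0],[0,0,0],[0,0,0]],"yaw":[0,0,0,0]}' 0 80;python3 to.py
```

```text
clock: 13.92
ee_pos: [0.3754, 0.3316, 0.0648]
ee_rot: [-3.136, -0.002, 2.529]
wrist_force: [0.1, 0.1, 0.7]
opening: 0.0511
clock: 14.42
ee_pos: [0.3767, 0.3331, 0.0684]
ee_rot: [-3.14, 0.002, 2.53]
wrist_force: [-1.9, -3.8, 6.0]
opening: 0.012
t 14.43 pos [0.3767 0.3331 0.0684] rot [-3.14e+00  2.00e-03  2.53e+00] F [-1.9 -3.8  6. ] T [-0.69  0.48  0.06] open 0.012 q [-0.03  0.44 -0.96  2.01  0.46  0.92 -0.26]
```

```bash
python3 -m inch '{"translation":[[0,0,0],[0,0,0],[0,0,0],[0,0,0],[0,0,0],[0,0,0],[0,0,0],[0,0,0]],"yaw":[0.15,0.32,0.49,0.66,0.83,1.0,1.17,1.3]}' 0 80;python3 to.py; python3 -m inch '{"translation":[[0,0,0],[0,0,0],[0,0,0]],"yaw":[0.05,0.08,0.08]}'; python3 to.py
```

```text
clock: 15.42
ee_pos: [0.3777, 0.3334, 0.0684]
ee_rot: [3.139, -0.0, 1.227]
wrist_force: [-0.7, -2.6, 3.1]
opening: 0.0117
t 15.43 pos [0.3777 0.3334 0.0684] rot [ 3.139 -0.     1.227] F [-0.7 -2.6  3.1] T [-0.47 -0.02  0.49] open 0.0117 q [-0.25  0.36 -0.67  2.01  0.29  0.86 -1.42]
clock: 15.8
ee_pos: [0.3777, 0.3334, 0.0684]
ee_rot: [3.137, 0.0, 1.158]
wrist_force: [0.6, -3.7, 6.9]
opening: 0.0119
t 15.8 pos [0.3777 0.3334 0.0684] rot [3.137 0.    1.158] F [ 0.6 -3.7  6.9] T [-0.79 -0.09  1.89] open 0.0119 q [-0.26  0.35 -0.65  2.01  0.29  0.86 -1.48]
```

Torque rose to 1.9 N·m, so the stop is reached. Release, go up and move on to the case.

```bash
python3 -m inch '{"translation":[[0,0,0],[0,0,0],[0,0,-40],[0,0,-90],[0,0,-150],[0,0,-200],[0,0,-200]],"yaw":[0,0,0,0,0,0,0]}' 0.6 60; python3 to.py .35 .25 .28 1.4 .5 0.3 .28 1.57; python3 - <<'E'
from meas import *
t=grab('top');s=grab('side');save(s,'s8',(150,100,410,380),2.8); save(t,'t8',(190,130,400,250),3.8)
h=cv2.cvtColor(s['color'],cv2.COLOR_RGB2HSV).astype(int); H,S,V=h[...,0],h[...,1],h[...,2]
red=((H<5)|(H>174))&(S>170)&(V>70)
for m,st,ce in blobs(s,red,6): print(ce,st[4],axis(s,m,.1))
E
```

```text
clock: 16.68
ee_pos: [0.3783, 0.3362, 0.2714]
ee_rot: [3.138, -0.008, 1.149]
wrist_force: [-0.4, 0.6, 0.6]
opening: 0.0514
t 16.68 pos [0.3783 0.3362 0.2714] rot [ 3.138 -0.008  1.149] F [-0.4  0.6  0.6] T [-0.04 -0.03  0.02] open 0.0514 q [-0.16  0.12 -0.71  1.77  0.09  1.27 -1.31]
[-90, 9, -9] yaw -0.251 dist 91
[17, 126, -9] yaw -0.421 dist 127
[280.24409449 323.50393701] 127 (array([0.37709546, 0.33129266]), [10.580242156982422, 55.493675231933594], np.float32(1.2453636), array([0.37699555, 0.33122278]))
[215.88888889 318.44444444] 9 (array([0.50401483, 0.38423141]), [2.2882349491119385, 12.39879035949707], np.float32(0.4774007), array([0.50430286, 0.38423731]))
```

View pics/s8.png

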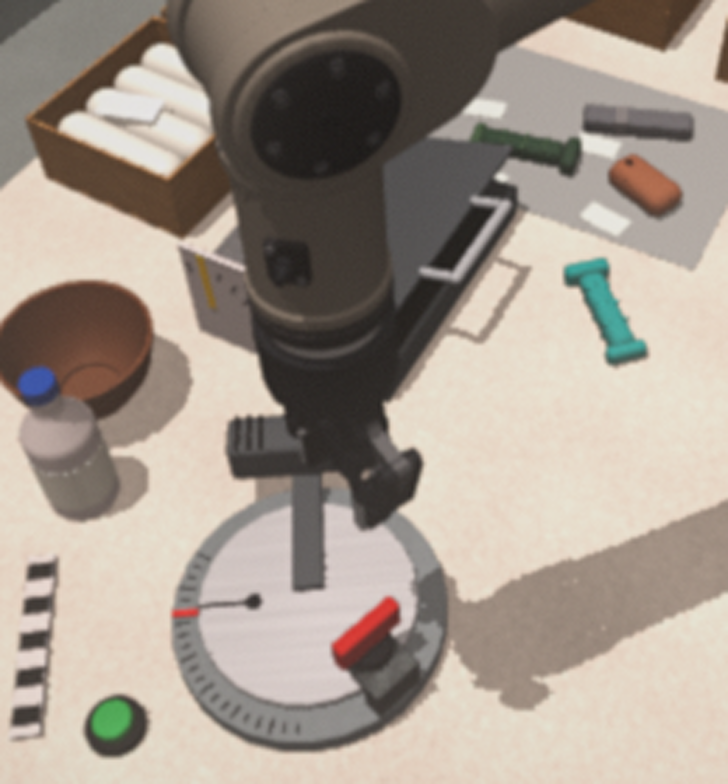

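View pics/t8.png

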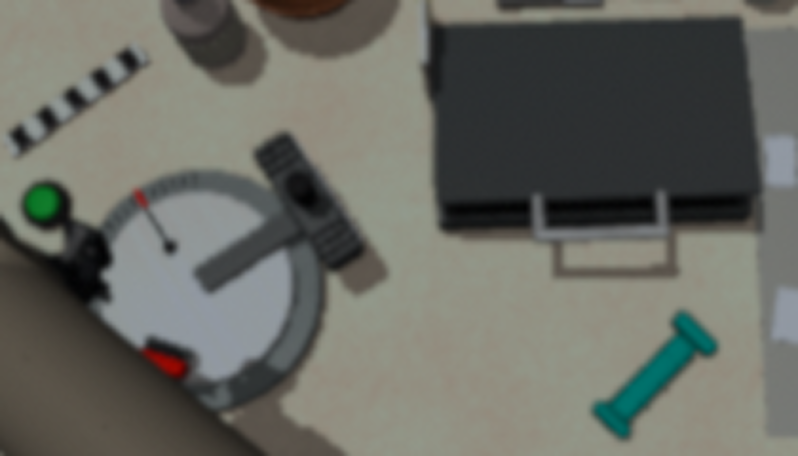

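```bash
python3 - <<'E'
from h import *
t=load('top');s=load('side')
save(t,'t9',(290,130,400,210),7); save(s,'s9',(200,130,350,250),5)
sc=lambda p,o,f:[o[0]+p[0]/f-.5+.5/f,o[1]+p[1]/f-.5+.5/f]
def tri(a,b):
    C1,D1=rays(t,[a]);C2,D2=rays(s,[b]);A=np.c_[D1[0],-D2[0]];x=np.linalg.lstsq(A,C2-C1,rcond=None)[0]
    p,q=C1+x[0]*D1[0],C2+x[1]*D2[0];return ((p+q)/2).round(4),np.linalg.norm(p-q).round(4)
T=lambda p:sc(p,(190,130),3.8);S=lambda p:sc(p,(150,100),2.8)
print('left',tri(T((537,234)),S((460,275)))); print('right',tri(T((665,234)),S((510,203))))
ct=cloud(t)
m=np.zeros(ct.shape[:2],bool); m[143:178,308:382]=1; P=ct[m]; P=P[(P[:,2]>.03)&(P[:,2]<.2)]
A=np.c_[P[:,:2],np.ones(len(P))]; x=np.linalg.lstsq(A,P[:,2],rcond=None)[0]; print('lid plane',x,(A@x-P[:,2]).std())
E
```

```text
left (array([ 0.4743, -0.0071,  0.1154]), np.float64(0.0055))
right (array([ 0.4738, -0.1188,  0.1126]), np.float64(0.0019))
lid plane [-0.27624988  0.00145022  0.24116643] 0.0025034995569161098
```

View pics/t9.png

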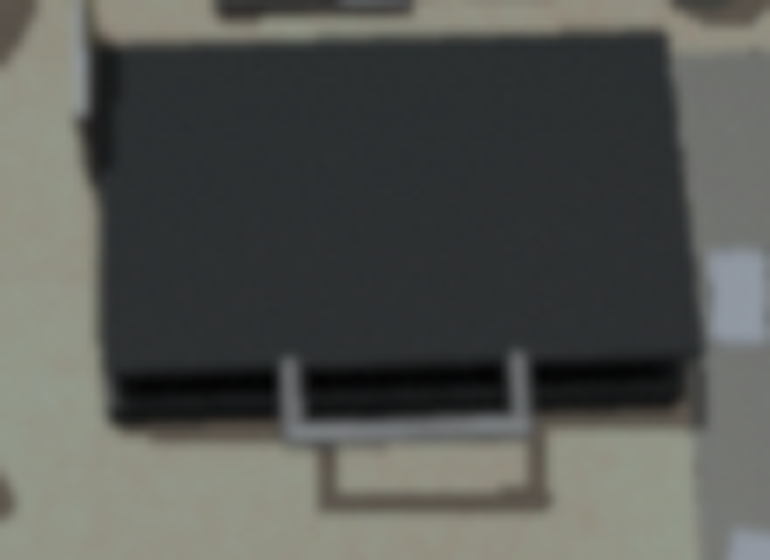

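View pics/s9.png

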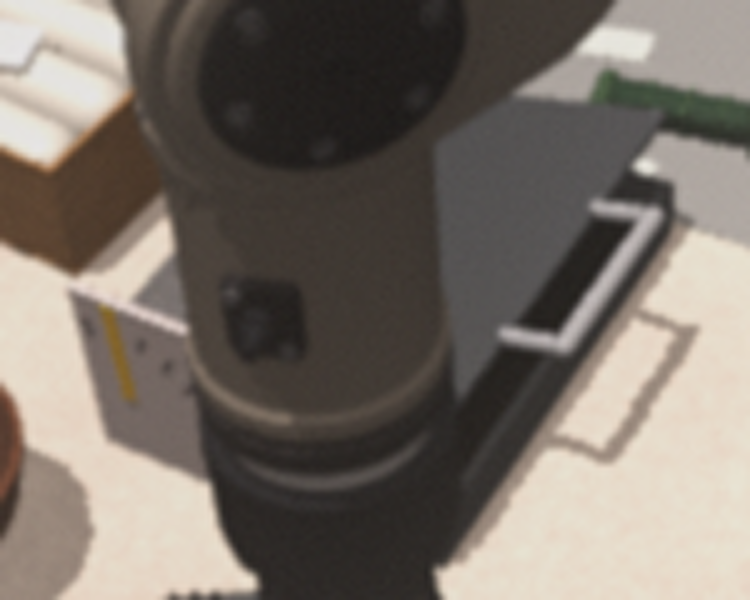

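Lid stands at about 0.27 rad. Bar centre is about (0.474,-0.063,0.108) and hinge x is about 0.691, which agrees with the 225 mm given. Move above the bar with the jaws along x.

```bash
python3 to.py .474 -.063 .26 1.5708 .46 .15 .26 1.35
```

```text
t 16.77 pos [0.3765 0.3336 0.2671] rot [-3.142 -0.     1.15 ] F [-0.6 -0.4  0.2] T [-0.04  0.01  0.02] open 0.0514 q [-0.16  0.13 -0.71  1.78  0.09  1.27 -1.31]
[-322, 251, 7] yaw -0.421 dist 408
[-133, 151, 7] yaw -0.2 dist 202
```

```bash
python3 -m inch '{"translation":[[-33,38,2],[-66,75,4],[-100,113,6],[-133,151,7],[-180,176,7],[-227,201,7],[-275,226,7],[-322,251,7]],"yaw":[-0.05,-0.1,-0.15,-0.2,-0.26,-0.32,-0.38,-0.42]}' 0.25 60;python3 -m inch '{"translation":[[0,0,0],[0,0,0]],"yaw":[0,0]}'; python3 to.py .474 -.063 .14 1.5708; python3 - <<'E'
from h import *
t=grab('top');s=grab('side');save(s,'s10',(200,80,400,270),4)
o=arm.get_obs(); p=o['ee_pos']; psi=o['ee_rot'][2]
c=cloud(s); d=(c-p)*1000
W=(abs(d[...,1])<14)&(abs(d[...,0])<40)&(d[...,2]<70)&(d[...,2]>-60)
for sg in(-1,1):
    q=d[W&(d[...,0]*sg>5)]; q=q[np.argsort(q[:,2])][:8]; print(q.round(0).tolist())
E
```

```text
clock: 17.77
ee_pos: [0.4732, -0.0643, 0.2581]
ee_rot: [-3.138, -0.001, 1.572]
wrist_force: [0.5, 0.4, 0.3]
opening: 0.0213
clock: 18.02
ee_pos: [0.4737, -0.0618, 0.2586]
ee_rot: [-3.139, -0.001, 1.571]
wrist_force: [-0.6, -0.5, 0.1]
opening: 0.0216
t 18.02 pos [ 0.4737 -0.0618  0.2586] rot [-3.139e+00 -1.000e-03  1.571e+00] F [-0.6 -0.5  0.1] T [ 0.05 -0.05 -0.03] open 0.0216 q [ 0.38  0.06 -0.35  1.85  0.02  1.24  0.02]
[-1, 0, 119] yaw -0.0 dist 119
[[-18.0, 6.0, 26.0], [-16.0, 3.0, 26.0], [-16.0, 8.0, 26.0], [-14.0, 9.0, 27.0], [-12.0, 11.0, 30.0], [-15.0, 10.0, 31.0], [-17.0, 9.0, 31.0], [-20.0, 5.0, 32.0]]
[[12.0, 6.0, 23.0], [10.0, 4.0, 26.0], [11.0, 1.0, 26.0], [11.0, -3.0, 27.0], [11.0, -9.0, 28.0], [10.0, 8.0, 28.0], [9.0, -5.0, 29.0], [12.0, 10.0, 29.0]]
```

View pics/s10.png

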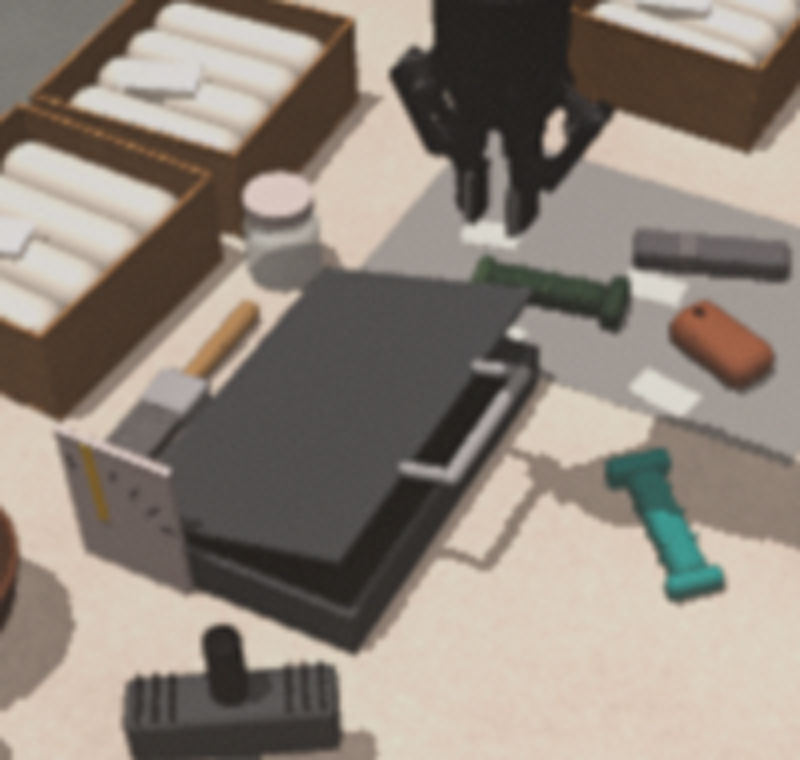

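```bash
python3 - <<'E'
from h import *
s=load('side')
for p in[(452,470),(487,420),(521,370)]:
    uv=[200+p[0]/4-.4,80+p[1]/4-.4]; C,D=rays(s,[uv]); k=(.474-C[0])/D[0,0]; print((C+k*D[0]).round(4),dep(s,[uv]).round(4))
E
```

```text
[ 0.474  -0.0045  0.1202] [[ 0.4774 -0.0111  0.112 ]]
[ 0.474  -0.0556  0.1203] [[ 0.4781 -0.0642  0.1105]]
[ 0.474  -0.1079  0.1219] [[ 0.4797 -0.1207  0.1083]]
```

```bash
python3 -m inch '{"translation":[[0,2,50],[0,2,100],[0,2,140],[0,2,165],[0,2,185],[0,2,185]],"yaw":[0,0,0,0,0,0]}' 0.25 60; python3 to.py; python3 -m inch '{"translation":[[0,0,0],[0,0,0],[0,0,0]],"yaw":[0,0,0]}' 0 50;python3 to.py
```

```text
clock: 18.88
ee_pos: [0.4751, -0.061, 0.0738]
ee_rot: [-3.138, -0.001, 1.574]
wrist_force: [-0.4, 0.8, 0.1]
opening: 0.0215
t 18.88 pos [ 0.4751 -0.061   0.0738] rot [-3.138e+00 -1.000e-03  1.574e+00] F [-0.4  0.8  0.1] T [ 0.04 -0.02  0.01] open 0.0215 q [ 0.34  0.27 -0.35  2.06  0.12  0.83 -0.07]
clock: 19.25
ee_pos: [0.4786, -0.0613, 0.0761]
ee_rot: [3.137, -0.001, 1.572]
wrist_force: [3.8, 2.2, -7.3]
opening: 0.0092
t 19.25 pos [ 0.4786 -0.0613  0.0761] rot [ 3.137e+00 -1.000e-03  1.572e+00] F [ 3.8  2.2 -7.3] T [ 0.62 -0.95  0.09] open 0.0092 q [ 0.34  0.26 -0.35  2.06  0.12  0.83 -0.07]
```

```bash
python3 -m inch '{"translation":[[0,3,-12],[0,10,-28],[0,25,-58],[0,45,-85],[0,68,-109],[0,95,-129],[0,125,-145],[0,125,-145]],"yaw":[0,0,0,0,0,0,0,0]}' 0 50;python3 to.py; python3 - <<'E'
from h import *
t=grab('top');s=grab('side');save(s,'s11',(180,60,380,250),4)
E
```

```text
clock: 20.25
ee_pos: [0.6019, -0.0607, 0.2254]
ee_rot: [3.141, -0.001, 1.572]
wrist_force: [-6.1, 3.7, 17.7]
opening: 0.0091
t 20.25 pos [ 0.6019 -0.0607  0.2254] rot [ 3.141e+00 -1.000e-03  1.572e+00] F [-6.1  3.7 17.7] T [ 0.6   1.69 -0.02] open 0.0091 q [ 0.31  0.32 -0.35  1.62  0.11  1.22 -0.07]
```

View pics/s11.png

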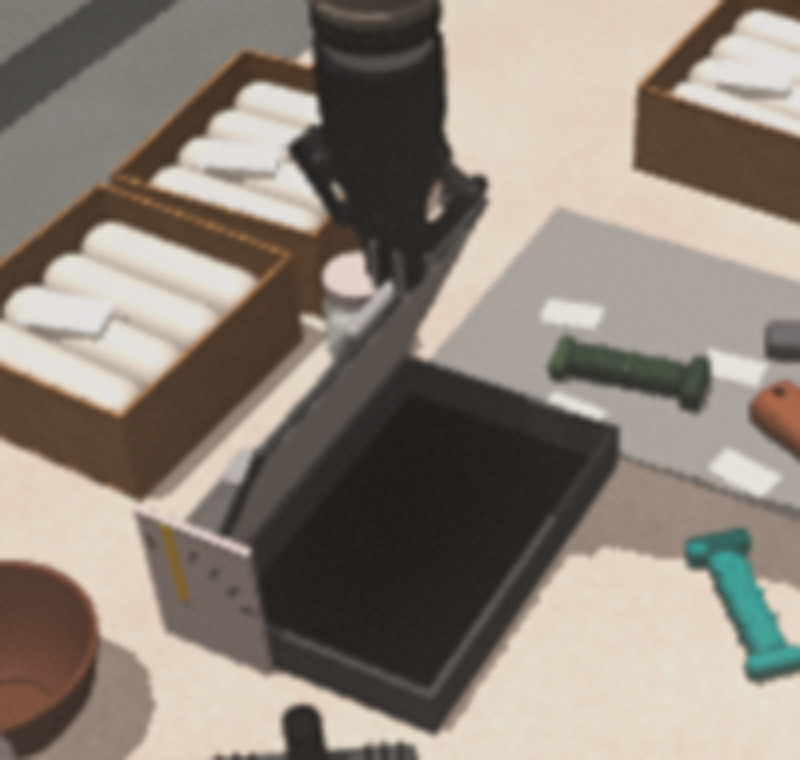

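```bash
python3 -m inch '{"translation":[[0,15,-9],[0,33,-15],[0,50,-19],[0,68,-22],[0,85,-23],[0,101,-23],[0,101,-23]],"yaw":[0,0,0,0,0,0,0]}' 0 50;python3 to.py; python3 - <<'E'
from h import *
t=grab('top');s=grab('side');save(s,'s12',(180,60,380,250),4);save(s,'s12b',(205,120,285,240),5)
E
```

```text
clock: 21.22
ee_pos: [0.7054, -0.06, 0.2484]
ee_rot: [3.133, -0.003, 1.572]
wrist_force: [1.5, 3.6, 10.2]
opening: 0.0076
t 21.23 pos [ 0.7054 -0.06    0.2484] rot [ 3.133e+00 -3.000e-03  1.572e+00] F [ 1.5  3.6 10.2] T [ 0.64 -0.37  0.01] open 0.0076 q [ 0.25  0.49 -0.34  1.32  0.16  1.35 -0.09]
```

View pics/s12.png

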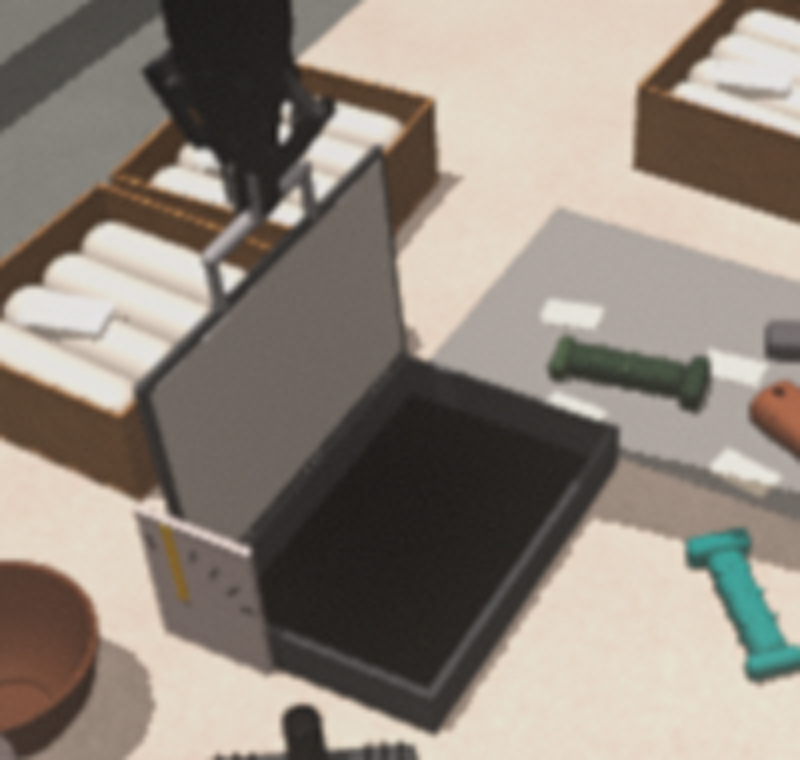

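View pics/s12b.png

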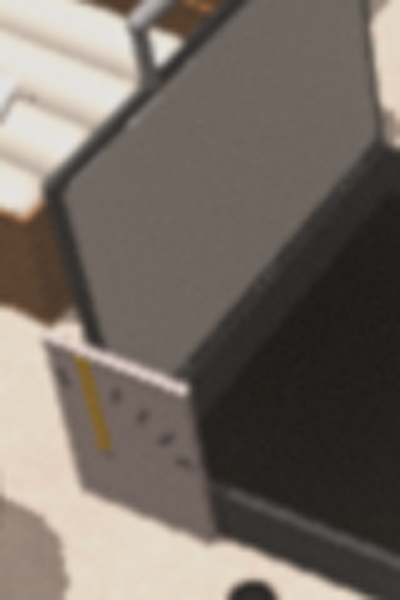

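```bash
python3 - <<'E'
from h import *
s=load('side')
def pl(p,y):
    uv=[205+p[0]/5-.4,120+p[1]/5-.4]; C,D=rays(s,[uv]); k=(y-C[1])/D[0,1]; return (C+k*D[0])[[0,2]].round(4)
a,b=pl((80,360),.093),pl((106,450),.093); print('stripe',a,b,'ang',np.arctan2(*(a-b)[::-1]))
c,d=pl((50,190),.085),pl((95,345),.085); print('lid outer(back) edge',c,d,np.arctan2(*(c-d)[::-1]))
c,d=pl((68,195),.085),pl((104,345),.085); print('lid front edge',c,d,np.arctan2(*(c-d)[::-1]))
P=cloud(s)[105:200,225:275].reshape(-1,3); P=P[(P[:,0]>.6)&(P[:,0]<.75)&(P[:,2]>.08)&(P[:,2]<.22)&(P[:,1]<.07)]
A=np.c_[P[:,1:],np.ones(len(P))]
k=np.ones(len(P),bool)
for _ in range(5):
    x=np.linalg.lstsq(A[k],P[k,0],rcond=None)[0]; e=A@x-P[:,0]; k=abs(e)<.006
print(x,k.sum(),len(P),'lid angle',np.pi/2+np.arctan(x[1]))
E
```

```text
stripe [0.6958 0.1247] [0.6924 0.0541] ang 1.5226748655618492
lid outer(back) edge [0.697  0.2376] [0.6907 0.1311] 1.5117102531004276
lid front edge [0.686  0.2389] [0.6844 0.1342] 1.5555157588198176
[-0.00527331  0.04380323  0.68854246] 2263 2263 lid angle 1.6145715695132161
```

Lid plane fit gives 1.61 and the kinematics give 1.61, against a stripe at 1.60. Release and rise.

```bash
python3 -m inch '{"translation":[[0,0,0],[0,0,0],[0,0,-30],[0,0,-60],[0,-50,-60],[0,-100,-60]],"yaw":[0,0,0,0,0,0]}' 0.4 50;python3 - <<'E'
from meas import *
t=grab('top');s=grab('side');save(s,'s13',(180,60,380,250),4);save(t,'t13',(290,120,480,250),4)
P=cloud(s)[105:200,225:275].reshape(-1,3); P=P[(P[:,0]>.6)&(P[:,0]<.75)&(P[:,2]>.08)&(P[:,2]<.22)&(P[:,1]<.07)]
A=np.c_[P[:,1:],np.ones(len(P))]
k=np.ones(len(P),bool)
for _ in range(5):
    x=np.linalg.lstsq(A[k],P[k,0],rcond=None)[0]; e=A@x-P[:,0]; k=abs(e)<.006
print(x,k.sum(),'lid angle',np.pi/2+np.arctan(x[1]))
E
python3 to.py
```

```text
clock: 22.08
ee_pos: [0.601, -0.0631, 0.3027]
ee_rot: [-3.14, 0.0, 1.57]
wrist_force: [-0.2, 0.4, 0.8]
opening: 0.0343
[-0.00508051  0.04480632  0.68833092] 2254 lid angle 1.6155726937782262
t 22.18 pos [ 0.5967 -0.0636  0.3024] rot [-3.135e+00  2.000e-03  1.570e+00] F [0.8 0.1 0.7] T [ 0.07 -0.09 -0.01] open 0.0346 q [ 0.31  0.27 -0.35  1.51  0.1   1.38 -0.05]
```

View pics/s13.png

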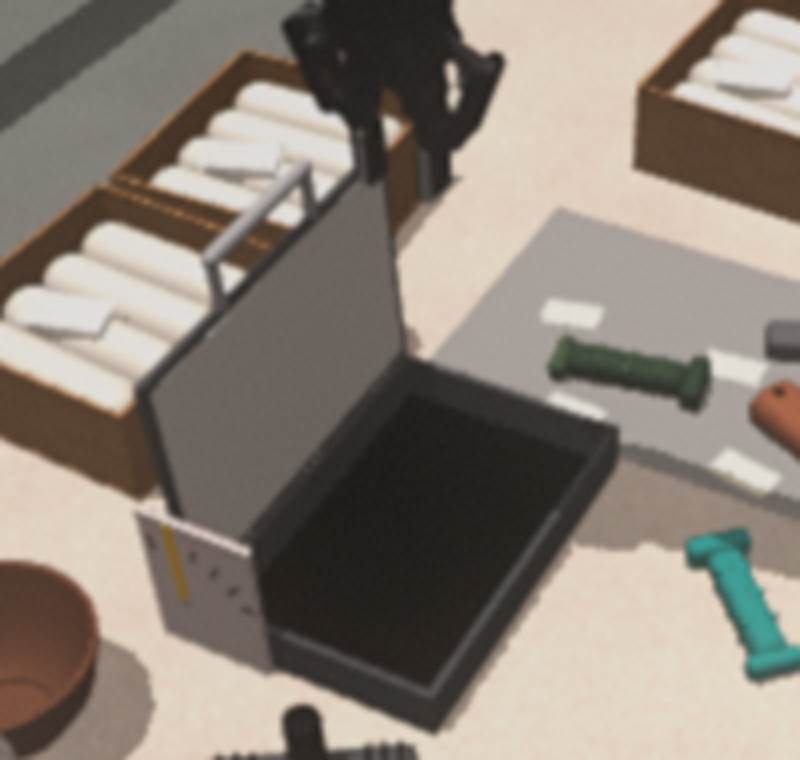

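View pics/t13.png

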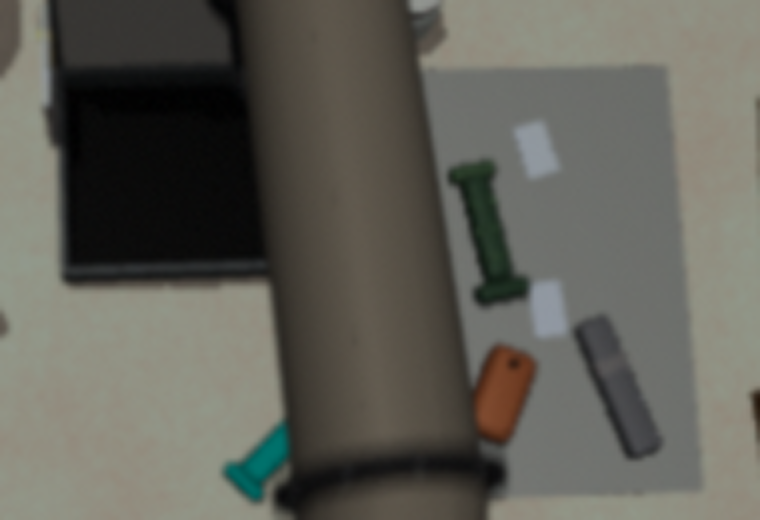

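```bash
python3 to.py .537 -.3005 .15 .15; python3 - <<'E'
from meas import *
t=load('top');s=load('side')
sc=lambda p,o,f:[o[0]+p[0]/f-.5+.5/f,o[1]+p[1]/f-.5+.5/f]
print('top fl',onz(t,[sc((66,272),(290,120),4)],.042),'side fl,fr,',onz(s,[sc((435,690),(180,60),4),sc((617,430),(180,60),4)],.042),'bed corners',onz(s,[sc((418,388),(180,60),4)],.042))
for nm,im in(('top',t),('side',s)):
    h=cv2.cvtColor(im['color'],cv2.COLOR_RGB2HSV).astype(int); H,S,V=h[...,0],h[...,1],h[...,2]
    x0,y0,x1,y1=(395,130,480,250) if nm=='top' else (300,110,430,200)
    W=np.zeros(H.shape,bool); W[y0:y1,x0:x1]=1
    hi=(H>45)&(H<85)&(S>70)&W
    for m,st,ce in blobs(im,hi,30): print(nm,ce.round(1),axis(im,m,.024))
v,u=np.nonzero(hi);P=dep(s,np.c_[u,v]);print(np.median(P,0),P[:,2].max(),P.shape)
E
```

```text
t 22.18 pos [ 0.5967 -0.0636  0.3024] rot [-3.135e+00  2.000e-03  1.570e+00] F [0.8 0.1 0.7] T [ 0.07 -0.09 -0.01] open 0.0346 q [ 0.31  0.27 -0.35  1.51  0.1   1.38 -0.05]
[-237, -59, 152] yaw 1.42 dist 288
top fl [[0.50601234 0.07829598 0.042     ]] side fl,fr, [[ 0.50604011  0.07401769  0.042     ]
 [ 0.50621855 -0.208571    0.042     ]] bed corners [[ 0.66526936 -0.17988489  0.042     ]]
top [411.4 177.9] (array([ 0.53791486, -0.30107248]), [38.931827545166016, 120.72547149658203], np.float32(0.16375752), array([ 0.53610965, -0.30018524]))
[ 0.38747229 -0.15617428  0.02274342] 0.9310731263356832 (8, 3)
```

```bash
python3 -m inch '{"translation":[[-30,-8,0],[-60,-15,10],[-90,-22,20],[-120,-30,40],[-150,-37,60],[-180,-45,90],[-210,-52,120],[-237,-59,152]],"yaw":[0.18,0.36,0.54,0.72,0.9,1.08,1.26,1.42]}' 0.65 60;python3 -m inch '{"translation":[[0,0,0],[0,0,0]],"yaw":[0,0]}'; python3 to.py .537 -.3005 -.017 .15; python3 - <<'E'
from h import *
s=grab('side');save(s,'s14',(280,80,430,200),5)
E
```

```text
clock: 23.18
ee_pos: [0.5433, -0.3014, 0.1502]
ee_rot: [3.141, 0.0, 0.145]
wrist_force: [0.5, -0.7, 0.0]
opening: 0.0556
clock: 23.42
ee_pos: [0.5447, -0.2988, 0.1518]
ee_rot: [-3.141, -0.001, 0.153]
wrist_force: [-0.4, -0.2, 0.4]
opening: 0.0555
t 23.43 pos [ 0.5447 -0.2988  0.1518] rot [-3.141e+00 -1.000e-03  1.530e-01] F [-0.4 -0.2  0.4] T [-0.01 -0.02 -0.07] open 0.0555 q [ 0.46  0.39 -0.03  1.67  0.01  1.08 -0.99]
[-8, 0, 169] yaw 0.003 dist 169
```

View pics/s14.png

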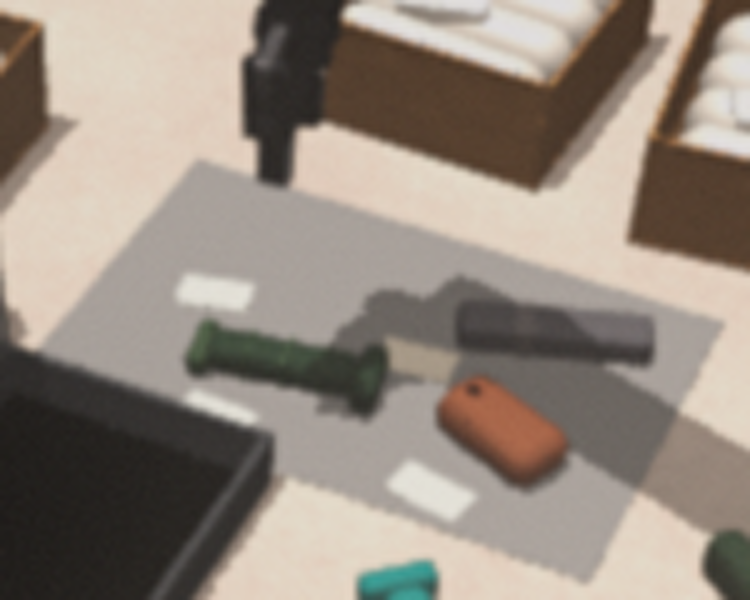

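```bash
python3 -m inch '{"translation":[[-8,1,50],[-8,1,100],[-8,1,140],[-8,1,155],[-8,1,167],[-8,1,167]],"yaw":[0,0,0,0,0,0]}' 0.65 60; python3 to.py; python3 -m inch '{"translation":[[0,0,0],[0,0,0],[0,0,0],[0,0,0]],"yaw":[0,0,0,0]}' 0 60;python3 to.py
```

```text
clock: 24.22
ee_pos: [0.5367, -0.3019, -0.0151]
ee_rot: [3.141, -0.001, 0.151]
wrist_force: [0.0, -0.4, 0.9]
opening: 0.0552
t 24.23 pos [ 0.5367 -0.3019 -0.0151] rot [ 3.141e+00 -1.000e-03  1.510e-01] F [ 0.  -0.4  0.9] T [-0.02 -0.02  0.04] open 0.0552 q [ 0.47  0.58 -0.03  1.8   0.02  0.76 -1.  ]
clock: 24.72
ee_pos: [0.5374, -0.3034, -0.0137]
ee_rot: [3.138, -0.003, 0.151]
wrist_force: [0.2, -0.3, 7.0]
opening: 0.0268
t 24.73 pos [ 0.5374 -0.3034 -0.0137] rot [ 3.138e+00 -3.000e-03  1.510e-01] F [ 0.2 -0.3  7. ] T [-0.26  0.01  0.02] open 0.0268 q [ 0.47  0.58 -0.03  1.8   0.02  0.76 -1.  ]
```

```bash
python3 -m inch '{"translation":[[0,0,-15],[0,0,-50],[0,0,-100],[0,0,-120]],"yaw":[0,0,0,0]}' 0 70; python3 to.py .595 .02 .107 0
```

```text
clock: 25.22
ee_pos: [0.5371, -0.3022, 0.1077]
ee_rot: [3.139, -0.004, 0.151]
wrist_force: [-0.2, -0.4, -3.9]
opening: 0.0263
t 25.23 pos [ 0.5371 -0.3022  0.1077] rot [ 3.139 -0.004  0.151] F [-0.2 -0.4 -3.9] T [-0.02 -0.06  0.01] open 0.0263 q [ 0.47  0.42 -0.03  1.73  0.01  0.98 -0.99]
[106, -310, 1] yaw 0.151 dist 327
```

```bash
python3 -m inch '{"translation":[[13,-39,0],[26,-78,0],[40,-116,0],[53,-155,0],[66,-194,0],[80,-232,0],[93,-271,0],[106,-310,0]],"yaw":[0.02,0.04,0.06,0.08,0.1,0.12,0.14,0.151]}' 0 70; python3 -m inch '{"translation":[[0,0,0],[0,0,0]],"yaw":[0,0]}'; python3 to.py .595 .02 .107 0; python3 - <<'E'
from h import *
t=grab('top');s=grab('side');save(s,'s15',(180,60,380,250),4)
E
```

```text
clock: 26.22
ee_pos: [0.5931, 0.022, 0.1042]
ee_rot: [3.141, 0.001, -0.001]
wrist_force: [1.4, 0.6, -2.3]
opening: 0.0264
clock: 26.48
ee_pos: [0.5932, 0.02, 0.104]
ee_rot: [3.141, 0.001, 0.0]
wrist_force: [-0.4, -1.2, -3.8]
opening: 0.0261
t 26.48 pos [0.5932 0.02   0.104 ] rot [3.141e+00 1.000e-03 0.000e+00] F [-0.4 -1.2 -3.8] T [-0.08  0.01 -0.01] open 0.0261 q [-0.02  0.4  -0.11  1.78  0.05  0.97 -1.72]
[2, 0, -3] yaw 0.0 dist 3
```

View pics/s15.png

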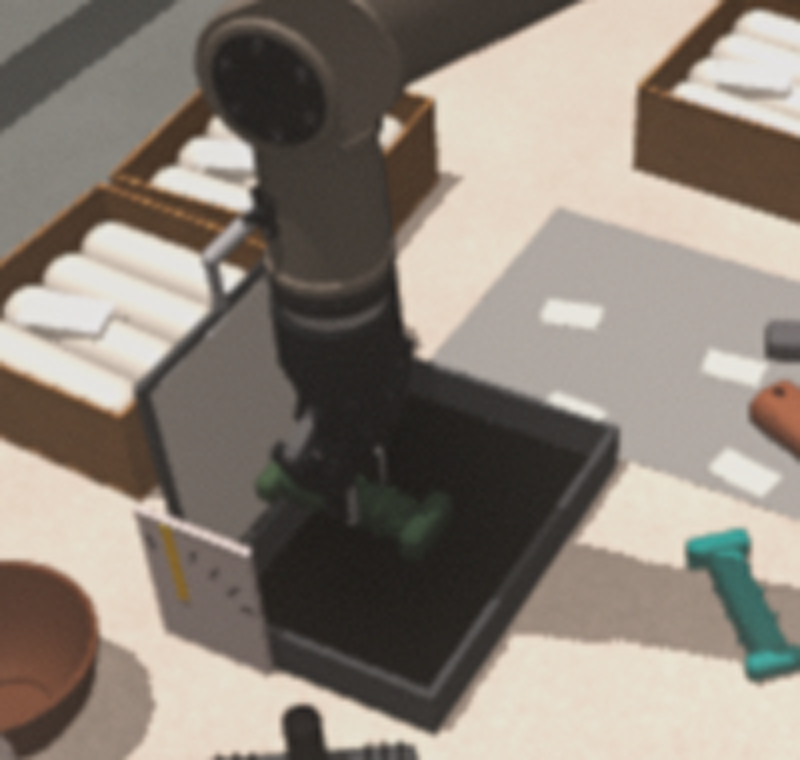

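```bash
python3 - <<'E'
from h import *
s=load('side');c=cloud(s)
for v in range(98,128,4): print(v,[tuple(c[v,u].round(3)) for u in range(236,262,5)])
h=cv2.cvtColor(s['color'],cv2.COLOR_RGB2HSV).astype(int)
m=(h[...,0]>45)&(h[...,0]<85)&(h[...,1]>70); m[:, :240]=0;m[:,300:]=0;m[:160]=0;m[205:]=0
P=c[m];P=P[abs(P[:,1]-.02)<.05]; print(P.min(0),P.max(0),np.percentile(P,[3,50,97],axis=0))
E
```

```text
98 [(np.float64(0.944), np.float64(-0.332), np.float64(0.078)), (np.float64(0.926), np.float64(-0.336), np.float64(0.081)), (np.float64(0.596), np.float64(0.061), np.float64(0.425)), (np.float64(0.586), np.float64(0.056), np.float64(0.425)), (np.float64(0.573), np.float64(0.057), np.float64(0.431)), (np.float64(0.568), np.float64(0.047), np.float64(0.426))]
102 [(np.float64(0.934), np.float64(-0.317), np.float64(0.074)), (np.float64(0.91), np.float64(-0.313), np.float64(0.084)), (np.float64(0.603), np.float64(0.053), np.float64(0.409)), (np.float64(0.59), np.float64(0.053), np.float64(0.413)), (np.float64(0.58), np.float64(0.049), np.float64(0.414)), (np.float64(0.572), np.float64(0.043), np.float64(0.412))]
106 [(np.float64(0.917), np.float64(-0.292), np.float64(0.079)), (np.float64(0.913), np.float64(-0.314), np.float64(0.066)), (np.float64(0.605), np.float64(0.052), np.float64(0.397)), (np.float64(0.591), np.float64(0.053), np.float64(0.403)), (np.float64(0.58), np.float64(0.051), np.float64(0.405)), (np.float64(0.571), np.float64(0.045), np.float64(0.404))]
110 [(np.float64(0.908
[... 1297 characters left out ...]
, (np.float64(0.584), np.float64(0.052), np.float64(0.363)), (np.float64(0.573), np.float64(0.049), np.float64(0.364))]
126 [(np.float64(0.86), np.float64(-0.207), np.float64(0.073)), (np.float64(0.855), np.float64(-0.227), np.float64(0.061)), (np.float64(0.615), np.float64(0.05), np.float64(0.339)), (np.float64(0.598), np.float64(0.053), np.float64(0.347)), (np.float64(0.585), np.float64(0.052), np.float64(0.351)), (np.float64(0.575), np.float64(0.048), np.float64(0.352))]Traceback (most recent call last):
  File "<stdin>", line 6, in <module>
    return umr_minimum(a, axis, None, out, keepdims, initial, where)
ValueError: zero-size array to reduction operation minimum which has no identity
```

```bash
python3 -m inch '{"translation":[[-3,0,40],[-3,0,75],[-3,0,95],[-3,0,105],[-3,0,112],[-3,0,112]],"yaw":[0,0,0,0,0,0]}' 0 70; python3 to.py
```

```text
clock: 27.32
ee_pos: [0.5919, 0.0201, -0.0071]
ee_rot: [3.141, -0.002, -0.001]
wrist_force: [-0.1, 0.9, -4.1]
opening: 0.0263
t 27.32 pos [ 0.5919  0.0201 -0.0071] rot [ 3.141e+00 -2.000e-03 -1.000e-03] F [-0.1  0.9 -4.1] T [-0.05  0.01 -0.01] open 0.0263 q [-0.03  0.54 -0.1   1.86  0.07  0.75 -1.74]
```

```bash
python3 -m inch '{"translation":[[0,0,2],[0,0,3],[0,0,3]],"yaw":[0,0,0]}' 0 70; python3 to.py
```

```text
clock: 27.7
ee_pos: [0.5921, 0.0204, -0.0077]
ee_rot: [3.141, -0.002, -0.0]
wrist_force: [-6.1, -0.3, 12.8]
opening: 0.0263
t 27.7 pos [ 0.5921  0.0204 -0.0077] rot [ 3.141e+00 -2.000e-03 -0.000e+00] F [-6.1 -0.3 12.8] T [-0.27  1.04  0.01] open 0.0263 q [-0.03  0.54 -0.1   1.86  0.08  0.75 -1.74]
```

Contact at +13 N. Back off 1 mm, open to 0.6 and rise.

```bash
python3 -m inch '{"translation":[[0,0,-2],[0,0,-2],[0,0,-2],[0,0,-30],[0,0,-90],[0,0,-140],[0,-0,-180]],"yaw":[0,0,0,0,0,0,0]}' 0.62 60; python3 - <<'E'
from h import *
t=grab('top');s=grab('side');save(s,'s16',(180,60,430,250),3.2);
E
python3 to.py .389 -.2985 .15 -.42
```

```text
clock: 28.58
ee_pos: [0.5916, 0.0206, 0.1714]
ee_rot: [-3.141, -0.002, -0.0]
wrist_force: [0.8, 0.2, -0.4]
opening: 0.0532
t 28.68 pos [0.5948 0.021  0.1746] rot [-3.141 -0.01  -0.   ] F [ 0.6 -0.7 -0.5] T [ 0.05 -0.02 -0.02] open 0.0528 q [-0.02  0.32 -0.11  1.72  0.04  1.09 -1.71]
[-206, 319, 25] yaw 0.42 dist 381
```

View pics/s16.png

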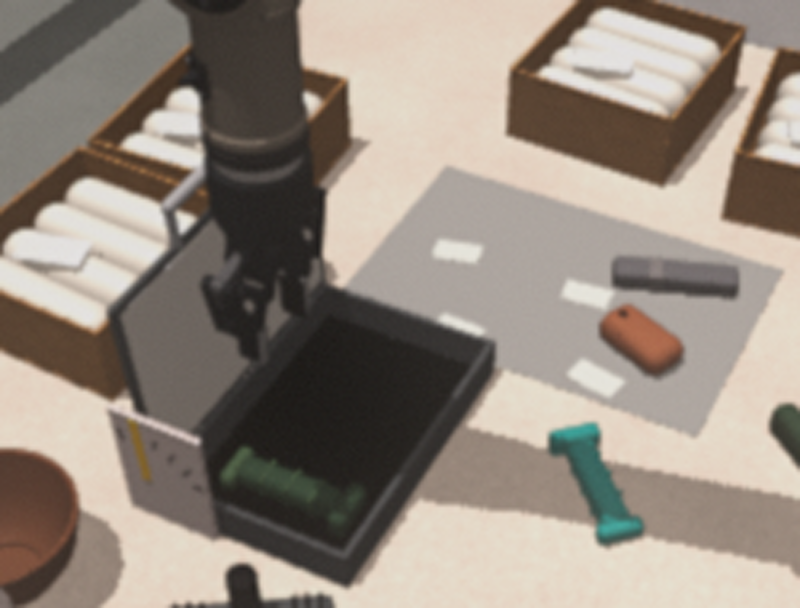

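The whetstone has been knocked: side centre is now about (391,146), was (378,143). The loom weight looks unmoved. I'll remeasure both with the current view.

```bash
cat > finds.py <<'E'
from meas import *
def run():
    t=grab('top');s=grab('side')
    for nm,im in(('top',t),('side',s)):
        h=cv2.cvtColor(im['color'],cv2.COLOR_RGB2HSV).astype(int); H,S,V=h[...,0],h[...,1],h[...,2]
        x0,y0,x1,y1=(385,130,490,260) if nm=='top' else (330,100,440,200)
        W=np.zeros(H.shape,bool); W[y0:y1,x0:x1]=1
        for m,st,ce in blobs(im,(H<12)&(S>110)&(S<220)&(V>40)&W,60): print(nm,'loom',ce.round(1),st[4],[np.round(q,4) for q in axis(im,m,.032)])
        for m,st,ce in blobs(im,W&(V<(78 if nm=='top' else 110))&(S<60),60): print(nm,'dark',ce.round(1),st[4],[np.round(q,4) for q in axis(im,m,.026)])
    return t,s
E
python3 - <<'E'
from finds import *
t,s=run(); save(t,'t17',(380,130,480,250),5)
E
```

```text
top loom [414.6 218.1] 255 [array([ 0.3892, -0.3006]), array([41.6024, 80.6293]), np.float32(2.7245), array([ 0.3892, -0.3004])]
top dark [386.5 162.4] 129 [array([ 0.5892, -0.2236]), array([ 32.9964, 178.8988]), np.float32(3.0847), array([ 0.5952, -0.2128])]
top dark [443.9 217.2] 321 [array([ 0.3927, -0.4073]), array([ 35.7501, 129.0678]), np.float32(0.3424), array([ 0.3904, -0.4075])]
side loom [380.  165.1] 275 [array([ 0.3881, -0.2933]), array([49.1951, 83.4229]), np.float32(2.739), array([ 0.3872, -0.2929])]
side dark [390.6 148.6] 177 [array([ 0.3875, -0.3884]), array([ 34.7531, 125.876 ]), np.float32(0.2289), array([ 0.3865, -0.388 ])]
side dark [331.6 172.5] 62 [array([ 0.5051, -0.1944]), array([12.4687, 70.2728]), np.float32(2.0207), array([ 0.5089, -0.1992])]
side dark [430.4 193.3] 215 [array([ 0.2129, -0.258 ]), array([52.5154, 59.5221]), np.float32(0.4779), array([ 0.2127, -0.2543])]
```

View pics/t17.png

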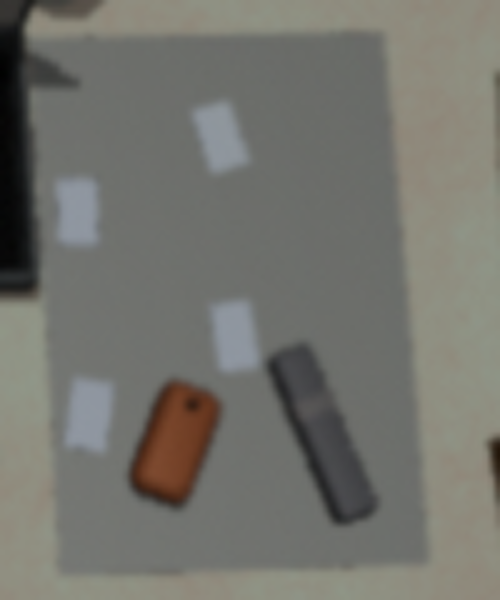

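```bash
python3 to.py .389 -.2985 .15 -.418;  python3 -m inch '{"translation":[[-26,40,3],[-52,80,6],[-77,120,9],[-103,160,12],[-129,200,15],[-155,240,18],[-180,280,21],[-206,319,25]],"yaw":[0.05,0.1,0.15,0.2,0.25,0.3,0.35,0.42]}' 0.82 60; python3 -m inch '{"translation":[[0,0,0],[0,0,0]],"yaw":[0,0]}'; python3 to.py .389 -.299 -.014 -.418
```

```text
t 28.77 pos [0.5914 0.0206 0.1697] rot [ 3.142e+00 -1.000e-03 -0.000e+00] F [-0.7  0.3 -0.6] T [-0.03  0.05  0.01] open 0.0532 q [-0.02  0.33 -0.11  1.72  0.04  1.09 -1.71]
[-202, 319, 20] yaw 0.418 dist 378
clock: 29.78
ee_pos: [0.383, -0.299, 0.1425]
ee_rot: [-3.141, 0.003, -0.422]
wrist_force: [0.7, -0.8, 0.9]
opening: 0.0705
clock: 30.02
ee_pos: [0.3845, -0.2974, 0.1429]
ee_rot: [-3.141, 0.002, -0.42]
wrist_force: [-0.5, 0.7, 0.7]
opening: 0.0698
t 30.02 pos [ 0.3845 -0.2974  0.1429] rot [-3.141e+00  2.000e-03 -4.200e-01] F [-0.5  0.7  0.7] T [ 0.01 -0.03  0.02] open 0.0698 q [ 0.42  0.17  0.17  2.   -0.03  0.98 -1.39]
[5, 0, 157] yaw -0.002 dist 157
```

```bash
python3 -m inch '{"translation":[[5,0,50],[5,0,100],[5,0,130],[5,0,145],[5,0,155],[5,0,155]],"yaw":[0,0,0,0,0,0]}' 0.82 60; python3 to.py; python3 -m inch '{"translation":[[0,0,0],[0,0,0],[0,0,0],[0,0,0]],"yaw":[0,0,0,0]}' 0 60;python3 to.py
```

```text
clock: 30.78
ee_pos: [0.39, -0.3003, -0.0107]
ee_rot: [-3.142, -0.0, -0.419]
wrist_force: [1.0, 0.3, -0.6]
opening: 0.0702
t 30.77 pos [ 0.39   -0.3003 -0.0107] rot [-3.142 -0.    -0.419] F [ 1.   0.3 -0.6] T [ 0.01 -0.    0.  ] open 0.0702 q [ 0.45  0.41  0.14  2.1  -0.09  0.63 -1.33]
clock: 31.28
ee_pos: [0.3905, -0.3017, -0.0093]
ee_rot: [3.141, -0.003, -0.421]
wrist_force: [-0.9, -0.3, 5.0]
opening: 0.0446
t 31.27 pos [ 0.3905 -0.3017 -0.0093] rot [ 3.141e+00 -3.000e-03 -4.210e-01] F [-0.9 -0.3  5. ] T [-0.18  0.28 -0.06] open 0.0446 q [ 0.45  0.41  0.14  2.1  -0.09  0.63 -1.33]
```

```bash
python3 -m inch '{"translation":[[0,0,-15],[0,0,-50],[0,0,-100],[0,0,-120]],"yaw":[0,0,0,0]}' 0 70; python3 to.py .592 -.150 .107 0
```

```text
clock: 31.78
ee_pos: [0.391, -0.3013, 0.1129]
ee_rot: [3.141, -0.006, -0.42]
wrist_force: [-0.6, 0.2, -2.8]
opening: 0.0443
t 31.77 pos [ 0.391  -0.3013  0.1129] rot [ 3.141 -0.006 -0.42 ] F [-0.6  0.2 -2.8] T [-0.    0.01 -0.04] open 0.0443 q [ 0.42  0.22  0.17  2.02 -0.05  0.9  -1.37]
[122, -220, 6] yaw -0.42 dist 252
```

```bash
python3 -m inch '{"translation":[[24,-44,0],[48,-88,0],[73,-132,0],[98,-176,0],[122,-220,0],[122,-220,0],[122,-220,0]],"yaw":[-0.08,-0.16,-0.24,-0.32,-0.4,-0.42,-0.42]}' 0 70; python3 to.py .592 -.150 -.004 0
```

```text
clock: 32.65
ee_pos: [0.5898, -0.1497, 0.1094]
ee_rot: [3.141, 0.001, -0.0]
wrist_force: [-0.0, -1.1, -1.7]
opening: 0.0441
t 32.65 pos [ 0.5898 -0.1497  0.1094] rot [ 3.141e+00  1.000e-03 -0.000e+00] F [-0.  -1.1 -1.7] T [-0.01  0.05 -0.04] open 0.0441 q [ 0.18  0.41 -0.01  1.74  0.    0.99 -1.4 ]
[2, 0, 113] yaw -0.0 dist 113
```

```bash
python3 -m inch '{"translation":[[2,0,40],[2,0,75],[2,0,95],[2,0,105],[2,0,112],[2,0,112]],"yaw":[0,0,0,0,0,0]}' 0 70; python3 to.py;  python3 -m inch '{"translation":[[0,0,2],[0,0,3],[0,0,3]],"yaw":[0,0,0]}' 0 70; python3 to.py
```

```text
clock: 33.4
ee_pos: [0.5931, -0.1496, -0.0023]
ee_rot: [3.141, -0.001, -0.0]
wrist_force: [-0.3, -0.3, -1.8]
opening: 0.0442
t 33.4 pos [ 0.5931 -0.1496 -0.0023] rot [ 3.141e+00 -1.000e-03 -0.000e+00] F [-0.3 -0.3 -1.8] T [-0.02 -0.06 -0.  ] open 0.0442 q [ 0.18  0.56 -0.01  1.81  0.01  0.77 -1.4 ]
clock: 33.78
ee_pos: [0.5937, -0.1496, -0.0032]
ee_rot: [3.141, -0.002, -0.0]
wrist_force: [-3.8, 1.4, 9.6]
opening: 0.0441
t 33.77 pos [ 0.5937 -0.1496 -0.0032] rot [ 3.141e+00 -2.000e-03 -0.000e+00] F [-3.8  1.4  9.6] T [ 0.1   0.77 -0.03] open 0.0441 q [ 0.18  0.56 -0.01  1.81  0.01  0.77 -1.4 ]
```

```bash
python3 -m inch '{"translation":[[0,0,-2],[0,0,-2],[0,0,-2],[0,0,-30],[0,0,-90],[0,0,-140],[0,-0,-160]],"yaw":[0,0,0,0,0,0,0]}' 0.66 60; python3 - <<'E'
from finds import *
t,s=run(); save(s,'s18',(180,60,430,250),3.2)
E
python3 to.py .390 -.405 .15 .34 .5 -.3 .16 .2
```

```text
clock: 34.65
ee_pos: [0.5947, -0.1498, 0.158]
ee_rot: [3.14, -0.006, -0.0]
wrist_force: [0.2, -0.2, -0.6]
opening: 0.0565
top dark [385.8 158.5] 167 [array([ 0.5768, -0.2116]), array([ 11.0819, 282.7724]), np.float32(3.0824), array([ 0.6104, -0.2113])]
top dark [405.6 201.3] 1565 [array([ 0.4822, -0.2533]), array([117.5643, 468.559 ]), np.float32(0.0052), array([ 0.4528, -0.2737])]
top dark [443.8 217. ] 303 [array([ 0.3926, -0.4071]), array([ 35.354 , 129.0479]), np.float32(0.3392), array([ 0.3909, -0.4072])]
side dark [390.2 148.5] 189 [array([ 0.3874, -0.388 ]), array([ 35.6101, 125.876 ]), np.float32(0.2289), array([ 0.3877, -0.3879])]
side dark [343.2 168.4] 415 [array([ 0.4647, -0.2348]), array([108.0155, 120.2327]), np.float32(0.45), array([ 0.4849, -0.2323])]
side dark [430.3 193.2] 219 [array([ 0.2139, -0.2574]), array([52.5154, 61.7801]), np.float32(0.4779), array([ 0.213 , -0.2542])]
t 34.75 pos [ 0.5947 -0.1498  0.1572] rot [ 3.14  -0.006 -0.   ] F [ 0.9 -0.4 -0. ] T [ 0.01 -0.04 -0.  ] open 0.0562 q [ 0.18  0.37 -0.    1.69  0.    1.07 -1.4 ]
[-205, 255, 7] yaw -0.34 dist 327
[-95, 150, -3] yaw -0.2 dist 178
```

View pics/s18.png

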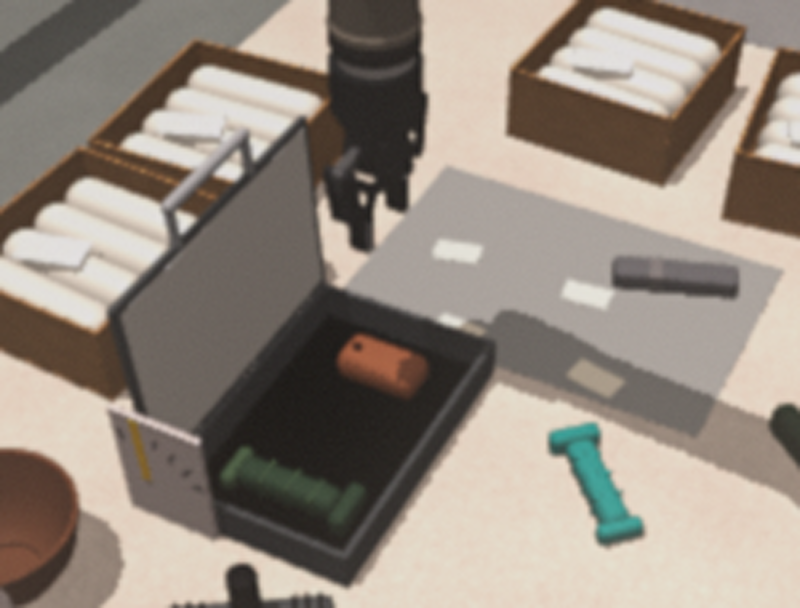

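```bash
python3 -m inch '{"translation":[[-26,32,0],[-51,64,0],[-76,96,0],[-102,128,0],[-128,160,2],[-154,192,4],[-180,224,6],[-205,255,7]],"yaw":[-0.04,-0.08,-0.12,-0.16,-0.2,-0.25,-0.3,-0.34]}' 0.66 60; python3 -m inch '{"translation":[[0,0,0],[0,0,0]],"yaw":[0,0]}'; python3 to.py .392 -.4065 -.013 .341
```

```text
clock: 35.75
ee_pos: [0.3857, -0.4046, 0.1452]
ee_rot: [-3.139, 0.002, 0.341]
wrist_force: [0.6, 0.3, -1.0]
opening: 0.0566
clock: 36.0
ee_pos: [0.3877, -0.4032, 0.1459]
ee_rot: [-3.139, 0.0, 0.34]
wrist_force: [0.2, -0.0, 0.5]
opening: 0.0563
t 36.0 pos [ 0.3877 -0.4032  0.1459] rot [-3.139  0.     0.34 ] F [ 0.2 -0.   0.5] T [-0.07 -0.04  0.04] open 0.0563 q [ 0.66  0.29  0.08  1.83 -0.03  1.02 -0.48]
[3, 5, 159] yaw -0.001 dist 159
```

```bash
python3 -m inch '{"translation":[[3,5,50],[3,5,100],[3,5,130],[3,5,148],[3,5,157],[3,5,157]],"yaw":[0,0,0,0,0,0]}' 0.66 60; python3 to.py; python3 -m inch '{"translation":[[0,0,0],[0,0,0],[0,0,0],[0,0,0]],"yaw":[0,0,0,0]}' 0 60;python3 to.py;  python3 -m inch '{"translation":[[0,0,-15],[0,0,-50],[0,0,-100],[0,0,-120]],"yaw":[0,0,0,0]}' 0 70; python3 to.py .592 -.065 .107 0
```

```text
clock: 36.75
ee_pos: [0.3927, -0.4079, -0.0096]
ee_rot: [3.141, -0.0, 0.34]
wrist_force: [-0.1, -0.5, 0.3]
opening: 0.0564
t 36.75 pos [ 0.3927 -0.4079 -0.0096] rot [ 3.141 -0.     0.34 ] F [-0.1 -0.5  0.3] T [-0.02  0.   -0.01] open 0.0564 q [ 0.68  0.51  0.07  1.93 -0.05  0.71 -0.46]
clock: 37.25
ee_pos: [0.3941, -0.4109, -0.0074]
ee_rot: [3.135, -0.003, 0.339]
wrist_force: [-0.3, -2.1, 6.3]
opening: 0.03
t 37.25 pos [ 0.3941 -0.4109 -0.0074] rot [ 3.135e+00 -3.000e-03  3.390e-01] F [-0.3 -2.1  6.3] T [-0.6  -0.14 -0.04] open 0.03 q [ 0.68  0.51  0.07  1.92 -0.05  0.71 -0.46]
clock: 37.75
ee_pos: [0.3928, -0.4084, 0.1136]
ee_rot: [3.139, -0.002, 0.34]
wrist_force: [1.0, -0.4, -3.0]
opening: 0.0293
t 37.75 pos [ 0.3928 -0.4084  0.1136] rot [ 3.139e+00 -2.000e-03  3.400e-01] F [ 1.  -0.4 -3. ] T [-0.   -0.04  0.03] open 0.0293 q [ 0.66  0.34  0.08  1.85 -0.03  0.95 -0.47]
[302, -257, 7] yaw 0.34 dist 397
```

```bash
python3 -m inch '{"translation":[[38,-32,0],[76,-64,0],[114,-96,0],[151,-128,0],[189,-161,0],[227,-193,0],[265,-225,0],[302,-257,0]],"yaw":[0.04,0.08,0.12,0.16,0.2,0.25,0.3,0.34]}' 0 70; python3 -m inch '{"translation":[[0,0,0],[0,0,0]],"yaw":[0,0]}'; python3 to.py .594 -.064 -.002 0;  python3 - <<'E'
from h import *
s=grab('side');save(s,'s19',(180,60,430,250),3.2)
E
```

```text
clock: 38.75
ee_pos: [0.5906, -0.0633, 0.1103]
ee_rot: [-3.142, 0.002, -0.001]
wrist_force: [0.8, -0.1, -3.2]
opening: 0.0292
clock: 39.0
ee_pos: [0.5899, -0.0652, 0.11]
ee_rot: [3.141, 0.002, 0.001]
wrist_force: [-1.2, 0.2, -3.1]
opening: 0.0298
t 39.0 pos [ 0.5899 -0.0652  0.11  ] rot [3.141e+00 2.000e-03 1.000e-03] F [-1.2  0.2 -3.1] T [-0.05  0.01  0.05] open 0.0298 q [ 0.05  0.39 -0.02  1.78  0.01  0.98 -1.54]
[4, -1, 112] yaw 0.001 dist 112
```

View pics/s19.png

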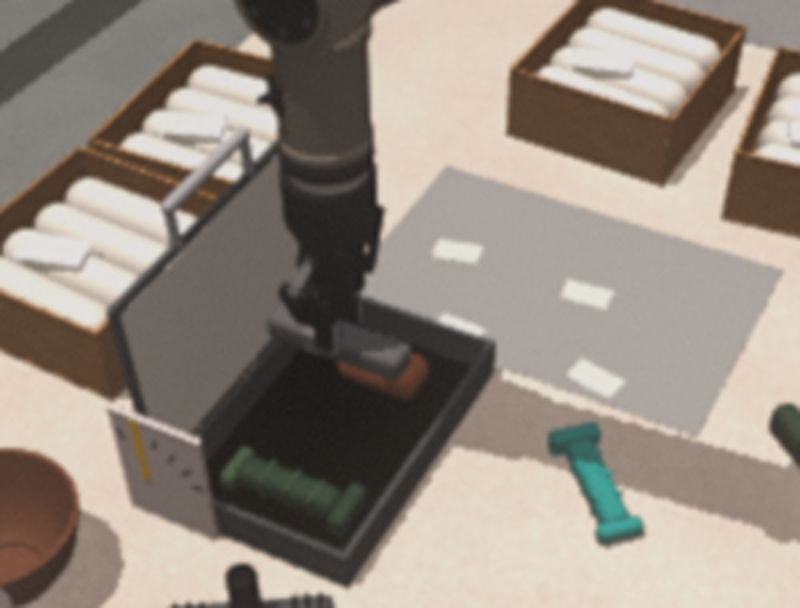

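Whetstone is held over the gap between the hilt and the loom weight. Lower it.

```bash
python3 -m inch '{"translation":[[0,0,40],[0,0,75],[0,0,95],[0,0,105],[0,0,111],[0,0,111]],"yaw":[0,0,0,0,0,0]}' 0 70; python3 to.py;  python3 -m inch '{"translation":[[0,0,2],[0,0,3],[0,0,3]],"yaw":[0,0,0]}' 0 70; python3 to.py
```

```text
clock: 39.8
ee_pos: [0.5916, -0.0656, -0.0003]
ee_rot: [3.141, -0.001, -0.001]
wrist_force: [-0.1, 0.1, -3.1]
opening: 0.0297
t 39.8 pos [ 5.916e-01 -6.560e-02 -3.000e-04] rot [ 3.141e+00 -1.000e-03 -1.000e-03] F [-0.1  0.1 -3.1] T [ 0.02  0.01 -0.02] open 0.0297 q [ 0.05  0.53 -0.02  1.85  0.01  0.76 -1.55]
clock: 40.17
ee_pos: [0.5921, -0.0653, -0.0013]
ee_rot: [3.141, -0.002, -0.0]
wrist_force: [-3.4, 1.0, 9.5]
opening: 0.0295
t 40.17 pos [ 0.5921 -0.0653 -0.0013] rot [ 3.141e+00 -2.000e-03 -0.000e+00] F [-3.4  1.   9.5] T [-0.1   0.81 -0.01] open 0.0295 q [ 0.05  0.53 -0.02  1.85  0.01  0.76 -1.55]
```

```bash
python3 -m inch '{"translation":[[0,0,-2],[0,0,-2],[0,0,-2],[0,0,-30],[0,0,-90],[0,0,-140],[-50,0,-180],[-100,0,-190]],"yaw":[0,0,0,0,0,0,0,0]}' 0.58 60; python3 - <<'E'
from meas import *
t=grab('top');s=grab('side');save(s,'s20',(180,60,380,250),4); save(t,'t20',(180,120,460,250),2.8)
P=cloud(s)[105:200,225:275].reshape(-1,3); P=P[(P[:,0]>.6)&(P[:,0]<.75)&(P[:,2]>.08)&(P[:,2]<.22)&(P[:,1]<.07)]
A=np.c_[P[:,1:],np.ones(len(P))]
k=np.ones(len(P),bool)
for _ in range(5):
    x=np.linalg.lstsq(A[k],P[k,0],rcond=None)[0]; e=A@x-P[:,0]; k=abs(e)<.006
print(k.sum(),'lid angle',np.pi/2+np.arctan(x[1]))
c=cloud(s)
for n,b in dict(hilt=(247,200,296,224),whet=(255,165,300,205),loom=(283,160,318,188)).items():
    q=c[b[1]:b[3],b[0]:b[2]]; print(n)
h=cv2.cvtColor(s['color'],cv2.COLOR_RGB2HSV).astype(int)
for m,st,ce in blobs(s,(h[...,0]>40)&(h[...,0]<85)&(h[...,1]>70),60): print('green',ce,st[4],axis(s,m,.028))
for m,st,ce in blobs(s,(h[...,0]<12)&(h[...,1]>110)&(np.abs(c[...,1]+.15)<.06)&(h[...,2]>40),60): print('loom',ce,st[4],axis(s,m,.034))
E
python3 to.py
```

```text
clock: 41.18
ee_pos: [0.4922, -0.0651, 0.189]
ee_rot: [3.141, -0.006, 0.0]
wrist_force: [-0.9, 0.3, 0.2]
opening: 0.0496
2254 lid angle 1.6140310726117337
hilt
whet
loom
green [189.58201058 356.68783069] 189 (array([0.53374072, 0.45976776]), [30.9838924407959, 32.353233337402344], np.float32(2.9381127), array([0.53404285, 0.45998935]))
loom [298.96246649 173.34316354] 373 (array([ 0.59305402, -0.1425376 ]), [60.76252746582031, 88.14511108398438], np.float32(3.1251123), array([ 0.5923495, -0.1427505]))
t 41.27 pos [ 0.487  -0.0657  0.1872] rot [ 3.141e+00  1.000e-03 -1.000e-03] F [ 0.9  0.1 -0.6] T [-0.01 -0.05  0.01] open 0.0495 q [ 0.06  0.13 -0.02  1.93  0.    1.08 -1.53]
```

View pics/s20.png

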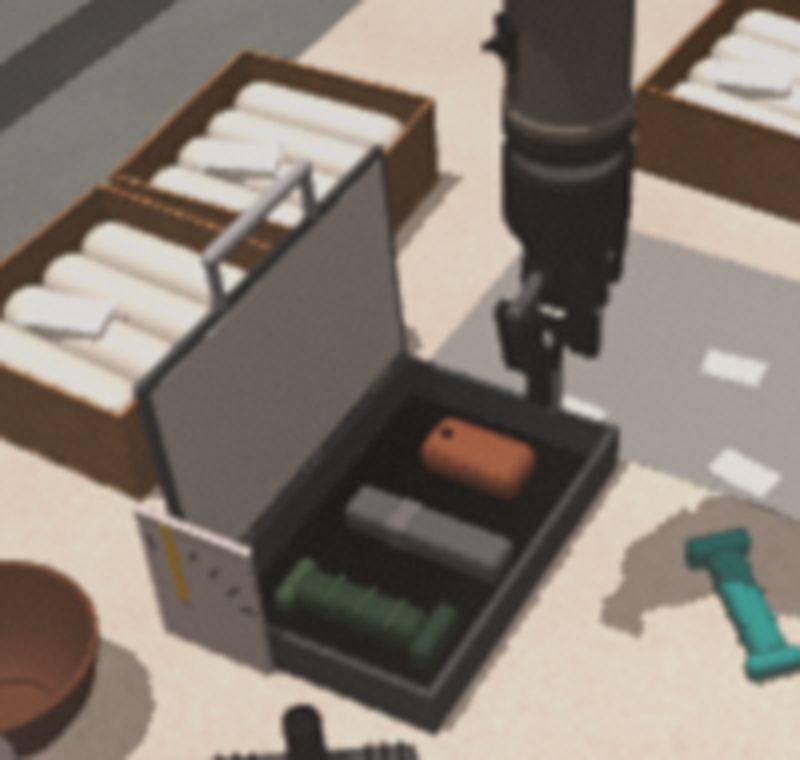

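View pics/t20.png

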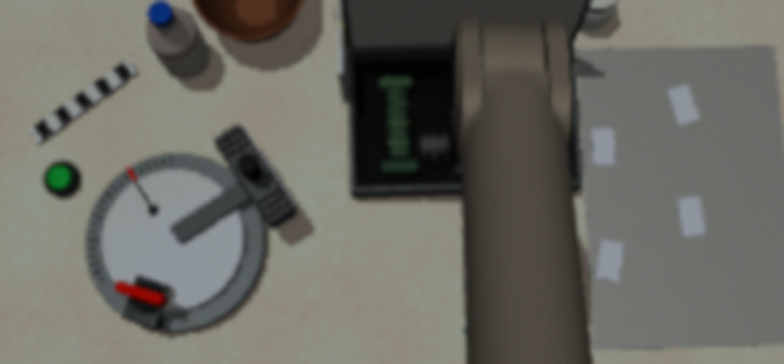

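All three finds lie flat side by side, the lid is at 1.61 and the lamp is aligned. Now the button, at (0.538,0.4585).

```bash
python3 to.py .50 .2 .24 .7 .538 .4585 .24 1.3
```

```text
t 41.27 pos [ 0.487  -0.0657  0.1872] rot [ 3.141e+00  1.000e-03 -1.000e-03] F [ 0.9  0.1 -0.6] T [-0.01 -0.05  0.01] open 0.0495 q [ 0.06  0.13 -0.02  1.93  0.    1.08 -1.53]
[13, -266, -53] yaw -0.701 dist 271
[50, -524, -53] yaw -1.301 dist 529
```

```bash
python3 -m inch '{"translation":[[2,-40,-53],[5,-90,-53],[9,-150,-53],[13,-210,-53],[20,-266,-53],[28,-325,-53],[36,-385,-53],[43,-445,-53]],"yaw":[-0.15,-0.3,-0.45,-0.6,-0.75,-0.9,-1.05,-1.2]}' 0 60; python3 to.py .538 .4585 .15 1.3
```

```text
clock: 42.28
ee_pos: [0.5349, 0.3821, 0.2385]
ee_rot: [-3.141, -0.0, 1.204]
wrist_force: [1.2, -0.6, -0.5]
opening: 0.0002
t 42.27 pos [0.5349 0.3821 0.2385] rot [-3.141 -0.     1.204] F [ 1.2 -0.6 -0.5] T [-0.   -0.12 -0.03] open 0.0002 q [-0.4   0.41 -0.4   1.47  0.16  1.29 -1.18]
[72, -25, 88] yaw -0.096 dist 117
```

```bash
python3 -m inch '{"translation":[[30,-10,20],[60,-20,50],[72,-25,88],[72,-25,88],[72,-25,88],[72,-25,88]],"yaw":[0,0,0,0,0,0]}' 0 60; python3 to.py .538 .4585 .05 1.3;  python3 - <<'E'
from h import *
s=grab('side');save(s,'s21',(130,230,300,390),4)
p=arm.get_obs()['ee_pos']; c=cloud(s); d=(c-p)*1000
W=(np.hypot(d[...,0],d[...,1])<25)&(d[...,2]<60)&(d[...,2]>-60); q=d[W]; print(q[np.argsort(q[:,2])][:8].round(0).tolist())
E
```

```text
clock: 43.02
ee_pos: [0.5387, 0.456, 0.1535]
ee_rot: [3.139, -0.003, 1.198]
wrist_force: [0.1, 0.1, 0.2]
opening: -0.0
t 43.02 pos [0.5387 0.456  0.1535] rot [ 3.139e+00 -3.000e-03  1.198e+00] F [0.1 0.1 0.2] T [ 0.03 -0.03  0.04] open -0.0 q [-0.5   0.56 -0.4   1.44  0.22  1.18 -1.3 ]
[2, -2, 103] yaw -0.102 dist 104
[[-2.0, 12.0, 36.0], [4.0, 10.0, 39.0]]
```

View pics/s21.png

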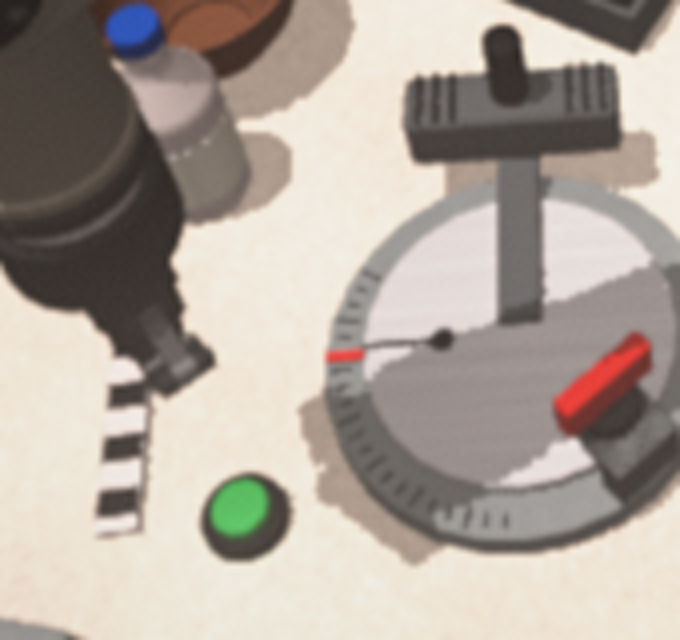

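```bash
python3 -m inch '{"translation":[[2,-1,40],[2,-1,80],[2,-1,115],[2,-1,130],[2,-1,130]],"yaw":[0,0,0,0,0]}' 0 60; python3 to.py; python3 - <<'E'
from h import *
s=grab('side');save(s,'s22',(130,280,260,390),5)
E
```

```text
clock: 43.7
ee_pos: [0.537, 0.458, 0.0212]
ee_rot: [-3.142, 0.001, 1.199]
wrist_force: [0.2, 0.7, -0.2]
opening: -0.0002
t 43.7 pos [0.537  0.458  0.0212] rot [-3.142e+00  1.000e-03  1.199e+00] F [ 0.2  0.7 -0.2] T [ 0.01 -0.04  0.02] open -0.0002 q [-0.52  0.69 -0.37  1.54  0.28  0.97 -1.34]
```

View pics/s22.png

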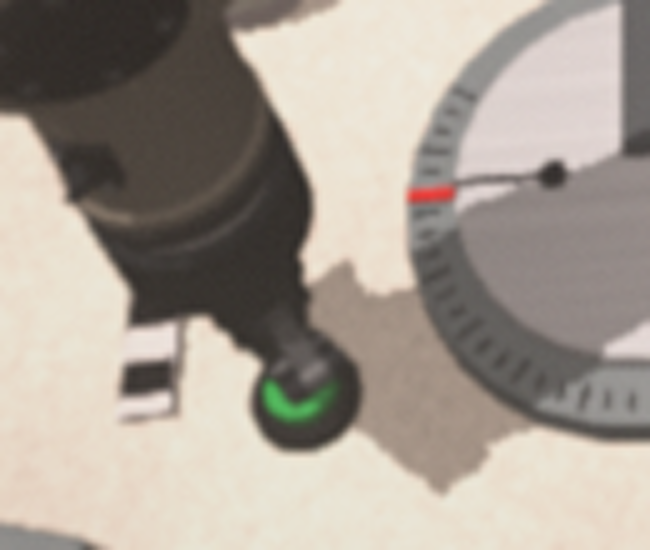

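Right over the button. Step down until contact.

```bash
python3 -m inch '{"translation":[[0,0,8],[0,0,14],[0,0,14]],"yaw":[0,0,0]}' 0 60; python3 -m inch '{"translation":[[0,0,4],[0,0,4]],"yaw":[0,0]}' 0 60;python3 -m inch '{"translation":[[0,0,4],[0,0,4]],"yaw":[0,0]}' 0 60
```

```text
clock: 44.12
ee_pos: [0.5366, 0.458, 0.0067]
ee_rot: [-3.141, 0.001, 1.2]
wrist_force: [-0.1, 0.4, -0.0]
opening: -0.0
clock: 44.38
ee_pos: [0.5367, 0.4581, 0.0028]
ee_rot: [-3.141, 0.001, 1.2]
wrist_force: [-0.7, 0.2, 0.4]
opening: 0.0002
clock: 44.62
ee_pos: [0.5367, 0.458, -0.0013]
ee_rot: [-3.141, 0.001, 1.2]
wrist_force: [0.4, 0.1, 0.3]
opening: -0.0001
```

```bash
python3 -m inch '{"translation":[[0,0,3],[0,0,3]],"yaw":[0,0]}' 0 60; python3 -m inch '{"translation":[[0,0,3],[0,0,3]],"yaw":[0,0]}' 0 60;python3 -m inch '{"translation":[[0,0,2],[0,0,2]],"yaw":[0,0]}' 0 60
```

```text
clock: 44.88
ee_pos: [0.537, 0.4585, -0.0036]
ee_rot: [3.141, -0.0, 1.2]
wrist_force: [-0.6, -0.8, 2.3]
opening: -0.0001
clock: 45.12
ee_pos: [0.537, 0.4585, -0.0066]
ee_rot: [3.141, -0.0, 1.2]
wrist_force: [-0.3, -1.2, 3.6]
opening: 0.0001
clock: 45.38
ee_pos: [0.537, 0.4585, -0.008]
ee_rot: [3.141, -0.0, 1.2]
wrist_force: [-1.0, -1.5, 6.5]
opening: -0.0001
```

```bash
python3 -m inch '{"translation":[[0,0,2],[0,0,2]],"yaw":[0,0]}' 0 60; python3 - <<'E'
from h import *
s=grab('side');save(s,'s23',(130,200,330,390),4)
E
```

```text
clock: 45.62
ee_pos: [0.5371, 0.4586, -0.0081]
ee_rot: [3.141, 0.0, 1.2]
wrist_force: [-3.6, -4.5, 15.4]
opening: -0.0003
```

View pics/s23.png

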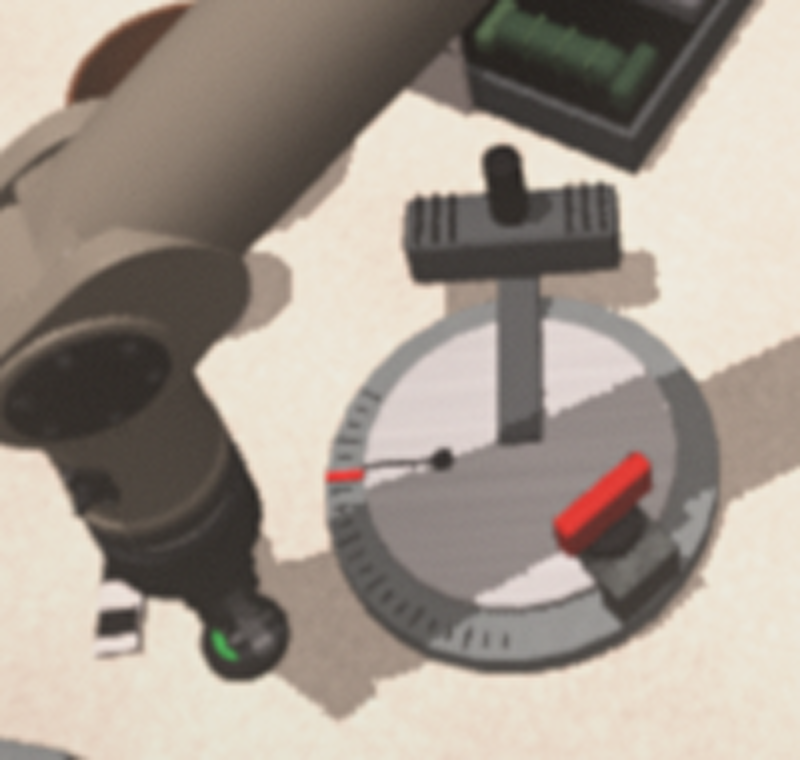

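Button bottomed: force jumped to 15 N with no more travel. Retreat and make a last check.

```bash
python3 -m inch '{"translation":[[0,0,-15],[0,0,-60],[0,0,-120],[0,0,-180],[-50,0,-230],[-90,0,-240],[-90,0,-240]],"yaw":[0,0,0,0,0,0,0]}' 0 60; python3 - <<'E'
from h import *
t=grab('top');s=grab('side');save(s,'s24',sc=1.25);save(t,'t24',sc=1.25)
P=cloud(s)[105:200,225:275].reshape(-1,3); P=P[(P[:,0]>.6)&(P[:,0]<.75)&(P[:,2]>.08)&(P[:,2]<.22)&(P[:,1]<.07)]
if len(P)>200:
    A=np.c_[P[:,1:],np.ones(len(P))];x=np.linalg.lstsq(A,P[:,0],rcond=None)[0];print('lid',np.pi/2+np.arctan(x[1]),len(P))
E
```

```text
clock: 46.55
ee_pos: [0.5052, 0.3712, 0.231]
ee_rot: [3.138, -0.0, 1.196]
wrist_force: [0.4, 0.1, 0.8]
opening: -0.0002
lid 1.614563714585989 2225
```

View pics/s24.png

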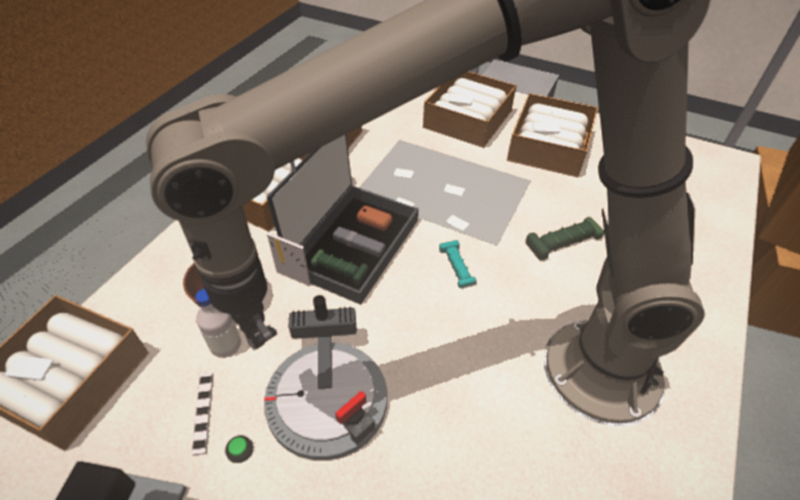

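View pics/t24.png

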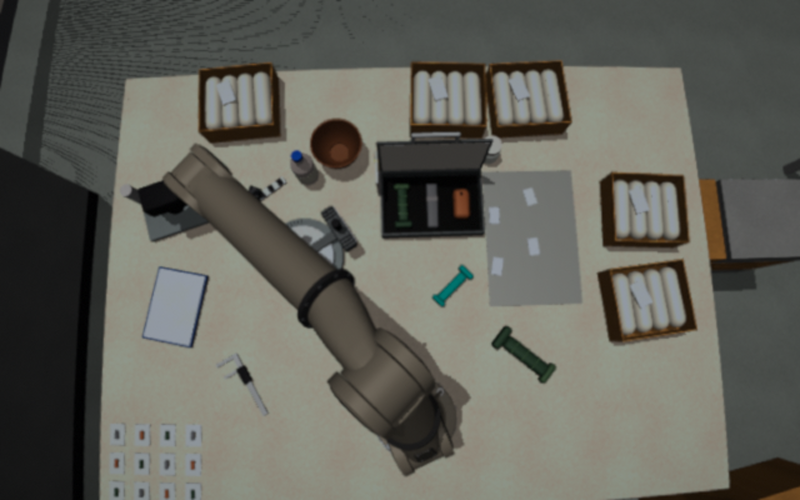

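Final views: line on the red mark (side 268,398), three finds in the case (about (433,204) in the top view), sheet empty, other objects unmoved, arm clear.

```bash
python3 -c "
from cell import arm
print(arm.sign_off())"
```

```text
the job is handed in; nothing more can be done
None
```

The job is done in the order asked and handed in at about 47 s; sign-off gives no verdict.

- **Knob and lamp:** I loosened the knob by about 1.3 rad and swung the lamp until its line met the red mark. I then retightened the knob to its stop, where the torque rose to 1.9 N·m. The line measured 0.567 rad against 0.563 for the mark. The knob bar finished at yaw 1.245, against 1.231 at the start.
- **Lid:** I raised it to about 1.61 rad, against 1.60 for the stripe. It still read 1.61 in the last picture.
- **Finds:** The hilt, whetstone and loom weight lie flat, side by side, on the black bed. No axe was there. The hilt is the small dark green one from the sheet; I left the turquoise and large dark green look-alikes alone.
- **Button:** I pressed it last, down to its stop (about 5 mm of travel, then the force jumped to 15 N). The pictures do not show whether the lamp lit.

**What went wrong or disagreed:**
- The first grip on the knob closed over the top of the bar. The pictures put the open fingertips about 25 mm above the reported TCP, so I worked with that offset from then on.
- The whetstone had been knocked aside partway through, so I measured it again before picking it up.

The other objects looked unmoved in the last pictures, and the arm was touching nothing.

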